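Sort the washed gel-casting hardware back into its kit trays

ROBOT

A 6-joint arm with a two-finger parallel gripper is mounted at the origin on the work surface. World frame = base frame: x ahead of the robot, y to its left, z up, the work surface at z = 0. Lengths are in m, angles in rad, forces in N, time in s.
With the tool pointing down it reaches from about 0.35 to 0.725 m from the base axis. Payload 6 kg.
Tool frame: the origin (TCP) lies on the centre line of the jaws, within the pads' length; the fingertips stand 19 mm ahead of it and the grasp point (between the pads) is the TCP; x points along the fingers, y is the direction in which the jaws open and shut, and the axes are right-handed (so a half turn about x gives the same grasp; the last joint's range is limited). The gripper opens to 85 mm and grips with 20 to 120 N. Pads are 22 mm wide; open, the fingers measure 114 mm over their backs; the gripper's body (76 mm by 85 mm) begins 54 mm behind the grasp point. The pads swing forward as they close: fully open they stand 13 mm farther back than shut.
Start: joints at [-0.883, 0.04, 0.085, 0, -1.615, -0.334], TCP at [0.208, -0.563, 0.25] pointing down, gripper open.
Joint ranges: [-2.56, 2.56], [-1.29, 2.01], [-1.08, 1.49], [-3.29, 1.98], [-2.81, -0.18], [-2.99, 2.99]. Speed limits (rad/s): [2.57, 2.57, 3.01, 3.14, 3.14, 3.14].

INTERFACE

Orientations are given as [roll, pitch, yaw] about the fixed x, y, z axes, in that order (R = Rz(yaw) Ry(pitch) Rx(roll)).
In Python, from bench import status, vision, job gives the robot as it stands.
- The arm moves only by the tool jog_arm, never from a script. Its argument "rows" is a list of rows, each a list of 5 numbers: the shift along the tool's x, y, z in cm, then the turn about the tool's x in rad, then the gripper's target within -1 to 1 (fully open at 1, half-way at 0, shut at -1). In form: [[tx, ty, tz, turn, claw], ...]. A call has exactly 10 rows; each row is the pose to reach, as a shift and turn from the pose commanded when the call began, along the tool's axes at that moment; what a row does not reach only later rows make up. A row lasts 1/12 s, in which the tool goes at most 41.7 mm and 7.16 degrees, less where a joint would pass 70% of its speed; a pose out of reach is approached as far as the arm can. A call with a gripper value outside its range is refused whole. The fingers move at their own pace and stop on an object; "force" is the grip in N (left out, the last holds). Time passes only in rows, so rows that repeat a pose let the fingers close, or fill a call up. It gives the time, the measured TCP pose, the force and the opening at its end, in the units of the state.
- status.observe(): the state, without advancing time (a new reading comes with each control period).
- vision.snapshot(name): name is "side" or "top" or "wrist"; returns a dict with "color" (480x640x3 uint8, blue, green, red), "camera_matrix" (3x3 intrinsics, pixels), "position" and "orientation" of the camera in the world. Camera axes: x right, y up, looking along -z (the intrinsics and any distortion apply to the point x, -y, -z); pixel columns grow to the right and rows downward; lengths in m; the calibration is good to about 2 mm. A picture is of the moment at which its call begins. There is no depth.
- job.finish_job(): hands the job in, once; it reports no verdict.
The state is a dict: "t": time; "joint_pos": joint angles; "dq": joint speeds; "joint_efforts": joint torques, N m; "position": TCP position; "tcp_rot": TCP orientation; "ft_force": force on the tool from outside, world axes, zero at the start; "torque": the same for the moment, N m; "width": finger opening in m.
Only numpy, scipy, OpenCV 4.12 (cv2) and the standard library are available. Lean on these libraries where they do the work, as an engineer would, in place of code of your own. Each camera call takes 0.05 s, during which the arm holds its last target. There are 200 camera calls.

TASK

The washed gel-casting hardware lies on the bench pad: feel every orange spring clamp, lay those with a stiff spring flat and side by side in the undivided grey tray, and put those with a weak spring in the red bin. Lay the white filler blocks flat in the divided grey tray, the high ones (as high as the gauge's upper step) in the blue bay and the low ones (as its lower step) in the yellow bay. Leave everything else where it stands.

Things in the scene. Friction and masses are not known exactly. Their poses are not given: they have to be found in the camera images.
- clip_1: orange plastic spring clamp on its side: handles squeeze together horizontally. Origin on the hinge pin at the underside; z up, +x to the jaws. 96 mm long (jaw tips x = 46, handle ends x = -50 mm), 22 mm high. From x = -3 to 46 it is 18 mm wide and rigid to grip across; the handles spread to 45 mm wide at x = -48, 41 mm at x = -40, straight from 18 at x = -3. The frame is the +y arm's; the -y arm swings. 60 g
- clip_2: like clip_1. All clamps look alike; some may be absent, some have weak springs. Squeezed across the handles at x = -40 mm with a 16 mm wide finger (44 mm apart at rest, 27 mm at the stop): a stiff spring starts to give at about 11 N and is at its stop at 17 N, a weak one at 1.5 N and 3 N
- clip_3: another such orange spring clamp, same frame and size as clip_1, spring as told for clip_2
- clip_4: another such orange spring clamp, same frame and size as clip_1, spring as told for clip_2
- clip_5: another such orange spring clamp, same frame and size as clip_1, spring as told for clip_2
- block_1: white filler block, 64 mm along x, 36 mm along y, either 24 or 32 mm high (which one is not told), about 90 g, lying flat at the start; origin at the centre of its underside, z up. Some may be absent
- block_2: another such white filler block, same frame and footprint as block_1
- block_3: another such white filler block, same frame and footprint as block_1
- block_4: another such white filler block, same frame and footprint as block_1
- gauge: fixed dark steel step gauge, 80 mm along x and 44 mm along y, two steps: the half towards -x is 24 mm high, the half towards +x 32 mm; origin at the centre of its underside
- gauge_low (a point): centre of the top of the gauge's low step, 24 mm above the bench: the height of a low block
- gauge_high (a point): centre of the top of the gauge's high step, 32 mm above the bench: the height of a high block
- clip_tray: grey open tray with one undivided compartment, for good clamps; outside 168 mm along x, 225 mm along y, 26 mm high, walls and floor 4 mm; fixed; origin at the centre of its underside
- block_tray: grey open tray of the same outside size (168 x 225 x 26 mm, walls and floor 4 mm) with one 4 mm dividing wall along x at its middle: two bays, blue-floored at -y and yellow-floored at +y; fixed; origin at the centre of its underside
- high_bay (a point): centre of the floor of the blue bay, for high (32 mm) blocks; the bay is 160 mm along x by 106 mm along y, walls 22 mm high above its floor; axes as the tray's
- low_bay (a point): centre of the floor of the yellow bay, for low (24 mm) blocks; same size; axes as the tray's
- reject_bin: red open bin for weak clamps; outside 150 mm along x, 190 mm along y, 50 mm high, walls and floor 4 mm; fixed; origin at the centre of its underside
- tape_roll: bystander: green roll of tape lying flat, 80 mm across, 25 mm high; origin at the centre of its underside
- timer: bystander: flat white timer, 60 x 66 x 22 mm; origin at the centre of its underside
- tube_rack: bystander: orange rack of purple-capped tubes, 88 mm along x, 170 mm along y, 80 mm high; origin at the centre of its underside
Things that resemble listed ones, but are neither listed nor needed, are in the scene too. Leave any purple or turquoise look-alike of the gauge alone. Leave any turquoise look-alike of the clip_4 alone.

How it is judged:
At the end, for the whole second after the job is handed in: Stiff clamps lie flat, either side up, on the floor of the undivided grey tray (tilt below 0.15 rad, not stacked), weak ones are in the red bin below its rim, 32 mm blocks lie flat in the blue bay, 24 mm ones in the yellow bay (below 0.12 rad); all at rest. (k..: clamp pins, m..: block cores.) (x of k17_c0 in the frame of reject_bin between -0.073 and 0.073 m and y of k17_c0 in the frame of reject_bin between -0.093 and 0.093 m and z of k17_c0 in the frame of reject_bin between 0.005 and 0.06 m and x of k23_c0 in the frame of reject_bin between -0.073 and 0.073 m and y of k23_c0 in the frame of reject_bin between -0.093 and 0.093 m and z of k23_c0 in the frame of reject_bin between 0.005 and 0.06 m and x of k52_c0 in the frame of clip_tray between -0.082 and 0.082 m and y of k52_c0 in the frame of clip_tray between -0.11 and 0.11 m and z of k52_c0 in the frame of clip_tray between 0.005 and 0.025 m and (angle between k52_c0's own z axis and vertical below 0.15 rad or angle between k52_c0's own z axis and vertical above 2.992 rad) and x of k69_c0 in the frame of clip_tray between -0.082 and 0.082 m and y of k69_c0 in the frame of clip_tray between -0.11 and 0.11 m and z of k69_c0 in the frame of clip_tray between 0.005 and 0.025 m and (angle between k69_c0's own z axis and vertical below 0.15 rad or angle between k69_c0's own z axis and vertical above 2.992 rad) and x of k84_c0 in the frame of clip_tray between -0.082 and 0.082 m and y of k84_c0 in the frame of clip_tray between -0.11 and 0.11 m and z of k84_c0 in the frame of clip_tray between 0.005 and 0.025 m and (angle between k84_c0's own z axis and vertical below 0.15 rad or angle between k84_c0's own z axis and vertical above 2.992 rad) and x of m31_c0 in the frame of low_bay between -0.07 and 0.07 m and y of m31_c0 in the frame of low_bay between -0.045 and 0.045 m and z of m31_c0 in the frame of low_bay between 0.005 and 0.022 m and x of m45_c0 in the frame of high_bay between -0.07 and 0.07 m and y of m45_c0 in the frame of high_bay between -0.045 and 0.045 m and z of m45_c0 in the frame of high_bay between 0.005 and 0.022 m and x of m78_c0 in the frame of high_bay between -0.07 and 0.07 m and y of m78_c0 in the frame of high_bay between -0.045 and 0.045 m and z of m78_c0 in the frame of high_bay between 0.005 and 0.022 m and x of m96_c0 in the frame of low_bay between -0.07 and 0.07 m and y of m96_c0 in the frame of low_bay between -0.045 and 0.045 m and z of m96_c0 in the frame of low_bay between 0.005 and 0.022 m and (angle between block_1's own z axis and vertical below 0.12 rad or angle between block_1's own z axis and vertical above 3.022 rad) and linear speed of each of block_1, block_2, block_3, block_4, clip_1, clip_2, clip_3, clip_4, clip_5 below 0.02 m/s and (angle between block_2's own z axis and vertical below 0.12 rad or angle between block_2's own z axis and vertical above 3.022 rad) and (angle between block_3's own z axis and vertical below 0.12 rad or angle between block_3's own z axis and vertical above 3.022 rad) and (angle between block_4's own z axis and vertical below 0.12 rad or angle between block_4's own z axis and vertical above 3.022 rad)); the robot touches nothing.
It fails at once if a bystander (tape roll, timer, tube rack, or a box, bottle or beaker at the back) is pushed more than 25 mm or tipped (distance of any of tape_roll, timer, tube_rack, tip_box_c0, stain_bottle_c0, buffer_bottle_c0, beaker_c0 from where it was at the start of the episode above 0.025 m or angle between any of tape_roll, timer, tube_rack's own z axis and vertical above 0.3 rad).
Of clip_1, clip_2, clip_3, clip_4, clip_5 only 4 to 5 are there at a start; the rules pass over those that are not, and their reading is None.
Of block_1, block_2, block_3, block_4 only 2 to 4 are there at a start; the rules pass over those that are not, and their reading is None.
At some moment in a run one of clip_1, clip_2, clip_3, clip_4, clip_5, block_1, block_2, block_3, block_4 may be knocked a few centimetres aside while the robot is not near it.
Once in a run the grip may slacken for a moment while it holds something.
It also fails if it takes over 210 s, if anything falls off the work surface, if the arm or the gripper's body presses on something with over 40 N, if the wrist force passes 120 N, or if a joint passes its speed limit or range.

## Working session

There is one attempt and no reset: what is moved stays moved. The work goes in short steps, Python scripts to look and compute and a tool call to move; the robot and the scene stay as the last step left them, time stands still between calls to the robot, and variables do not carry over. Pictures are saved under pics/ and viewed, about 12 in all and at most 16, crops included, and the job is handed in when it is done.

Besides the shell and the picture viewer there is one more tool, called after "Request:" by a JSON object that holds its "method" and its "body". jog_arm: Moves the arm, as the interface text tells. Its arguments: {"type":"object","properties":{"rows":{"type":"array"},"force":{"type":"number"}},"required":["rows"]}

```bash
ls; mkdir -p pics; cat > h.py <<'E'
import numpy as np,cv2
from scipy.spatial.transform import Rotation as R
from bench import status,vision,job
def snap(n,f=None):
    s=vision.snapshot(n)
    if f: cv2.imwrite('pics/'+f,s['color'])
    return s
E
python3 - <<'E'
from h import *
import pickle
for n in ['top','side']:
    s=snap(n,n+'0.png'); pickle.dump(s,open(n+'.pkl','wb'))
    print({k:v for k,v in s.items() if k!='color'})
print(status.observe())
E
```

```text
pics
{'camera_matrix': array([[525.23560903,   0.        , 325.09039216],
       [  0.        , 525.23560903, 223.02349235],
       [  0.        ,   0.        ,   1.        ]]), 'position': array([ 0.28822439, -0.07140288,  1.21055464]), 'orientation': array([ 0.15792162,  0.01722208, -1.57447162])}
{'camera_matrix': array([[550.11558614,   0.        , 318.17313616],
       [  0.        , 550.11558614, 228.32161454],
       [  0.        ,   0.        ,   1.        ]]), 'position': array([ 0.30145979, -0.94665943,  1.00390975]), 'orientation': array([ 0.75273922,  0.00953152, -0.18262872])}
{'t': 0.1, 'joint_pos': array([-8.83297444e-01,  4.07465661e-02,  8.38957348e-02, -4.06875176e-04,
       -1.61547265e+00, -3.33697656e-01]), 'dq': array([ 0.00096693, -0.00175962,  0.00362165,  0.00263794, -0.00161389,
        0.00064901]), 'joint_efforts': array([-5.39308065e-03, -3.69346261e+01,  3.48284090e+01,  6.95175022e+00,
       -4.56925001e-03,  1.57810030e-05]), 'position': array([ 0.20785921, -0.5625658 ,  0.24937367]), 'tcp_rot': array([1.64434671, 1.569216  , 1.9981658 ]), 'ft_force': array([ 0.60584536,  0.19800035, -0.19585872]), 'torque': array([-0.0138979 ,  0.01914284, -0.06484577]), 'width': 0.08561070106850407}
```

View pics/top0.png

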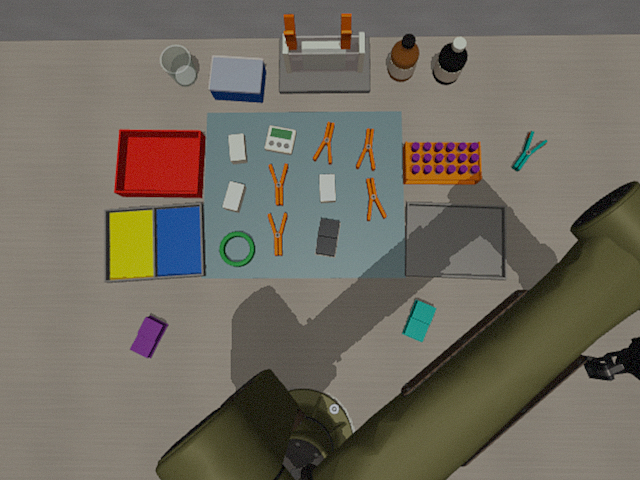

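View pics/side0.png

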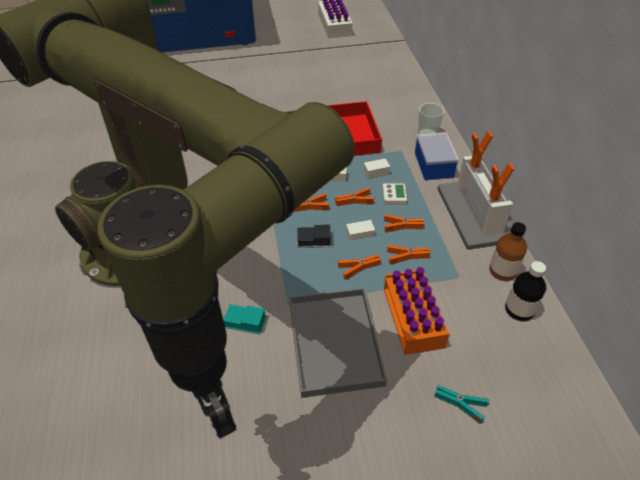

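```bash
cat >> h.py <<'E'
def ray(s,uv):
    uv=np.asarray(uv,float).reshape(-1,2); K=s['camera_matrix']
    d=np.c_[(uv[:,0]-K[0,2])/K[0,0],-(uv[:,1]-K[1,2])/K[1,1],-np.ones(len(uv))]
    return s['position'],d@R.from_euler('xyz',s['orientation']).as_matrix().T
def onplane(s,uv,z):
    o,d=ray(s,uv); return o+d*((z-o[2])/d[:,2])[:,None]
def blobs(m,amin=150):
    cs,_=cv2.findContours(m.astype(np.uint8),cv2.RETR_EXTERNAL,cv2.CHAIN_APPROX_NONE)
    return [c for c in cs if cv2.contourArea(c)>amin]
def masks(img):
    b,g,r=[img[...,i].astype(int) for i in range(3)]
    return dict(orange=(r>120)&(r>1.5*g)&(g>1.3*b)&(r-b>80),white=(b>150)&(r>150)&(g>150),dark=(r<75)&(g<75)&(b<75),
      red=(r>90)&(g<60)&(b<60),yellow=(r>120)&(g>120)&(b<80),blue=(b>90)&(r<60))
def clip_pose(s,c,z=0.022):
    "hinge x,y,angle of +x(jaw) axis"
    m=np.zeros(s['color'].shape[:2],np.uint8); cv2.drawContours(m,[c],-1,1,-1); m&=masks(s['color'])['orange'].astype(np.uint8)
    v,u=np.nonzero(m); p=onplane(s,np.c_[u,v],z)[:,:2]
    (cx,cy),(w,h),a=cv2.minAreaRect(p.astype(np.float32)*1000); a=np.radians(a)
    e=np.array([np.cos(a),np.sin(a)]) if w>h else np.array([-np.sin(a),np.cos(a)])
    n=np.array([-e[1],e[0]]); q=p-np.array([cx,cy])/1000; t=q@e; k=q@n
    sp=lambda sel:np.ptp(k[sel])
    L=max(w,h)/1000
    wp,wm=sp(t>L/2-.012),sp(t<-L/2+.012)
    j=1 if wp<wm else -1
    sel=t*j>0.02                         # rigid jaw end: refine axis
    # axis: mean of handle mid-line to jaw midline
    mid=lambda sel:(k[sel].max()+k[sel].min())/2
    kj,kh=mid(t*j>L/2-.02),mid(t*j<-L/2+.02); 
    ex=e*j; da=np.arctan2((kj-kh)*1.0,L-.02)*j
    ang=np.arctan2(ex[1],ex[0])+da
    f=np.array([np.cos(ang),np.sin(ang)])
    jt=np.array([cx,cy])/1000+ex*L/2+n*kj
    return jt-f*.046,ang,L,wp,wm
def show(s):
    M=masks(s['color'])
    for c in blobs(M['orange']):
        x,y,w,h=cv2.boundingRect(c)
        o,a,L,wp,wm=clip_pose(s,c); print('clip',(x+w//2,y+h//2),'hinge',o.round(3),'ang',round(a,2),'L',round(L,3),'w+-',round(wp,3),round(wm,3))
    for n,z in [('white',.028),('dark',.028),('red',.05),('yellow',.004),('blue',.004)]:
        for c in blobs(M[n]):
            p=onplane(s,c.reshape(-1,2),z)[:,:2]; (cx,cy),(w,h),a=cv2.minAreaRect((p*1000).astype(np.float32))
            if w<h: a-=90;w,h=h,w
            px=c.reshape(-1,2).mean(0).astype(int)
            if abs(cy)<700: print(n,px,'c',round(cx),round(cy),'size',round(w),round(h),'long ang',round(np.radians(a),2))
E
python3 - <<'E'
from h import *
import pickle
s=pickle.load(open('top.pkl','rb')); show(s)
cv2.imwrite('pics/crop1.png',cv2.resize(s['color'][105:285,200:410],None,fx=3.3,fy=3.3,interpolation=cv2.INTER_CUBIC))
E
```

```text
clip (277, 234) hinge [0.451 0.057] ang -3.11 L 0.096 w+- 0.042 0.014
clip (376, 199) hinge [ 0.537 -0.163] ang 0.16 L 0.096 w+- 0.016 0.041
clip (278, 184) hinge [0.569 0.057] ang 3.17 L 0.095 w+- 0.014 0.042
clip (443, 163) hinge [ 0.618 -0.368] ang -1.58 L 0.176 w+- 0.098 0.089
clip (158, 162) hinge [0.575 0.395] ang 1.94 L 0.194 w+- 0.01 0.15
clip (365, 149) hinge [ 0.657 -0.152] ang -0.14 L 0.097 w+- 0.042 0.017
clip (323, 142) hinge [ 0.674 -0.053] ang -0.23 L 0.097 w+- 0.043 0.015
clip (346, 24) hinge [ 0.991 -0.105] ang 3.13 L 0.05 w+- 0.024 0.024
clip (289, 24) hinge [0.951 0.034] ang 0.04 L 0.053 w+- 0.022 0.024
white [232 195] c 542 161 size 62 34 long ang -0.26
white [327 187] c 561 -58 size 62 35 long ang -0.0
white [236 146] c 659 155 size 63 34 long ang 0.1
white [280 137] c 677 54 size 61 56 long ang 1.38
white [320  44] c 913 -42 size 89 18 long ang 1.56
dark [555 386] c 70 -546 size 582 125 long ang -0.91
dark [327 237] c 446 -56 size 83 43 long ang -0.16
dark [115 231] c 433 396 size 158 104 long ang 0.06
dark [476 222] c 438 -349 size 218 159 long ang 1.52
dark [413 361] c 171 -269 size 1243 282 long ang -1.11
dark [244  91] c 796 137 size 144 83 long ang -1.06
dark [452  57] c 875 -356 size 69 65 long ang -0.48
dark [407  41] c 918 -253 size 39 34 long ang -0.03
red [160 165] c 615 328 size 199 158 long ang 1.56
red [404  55] c 871 -242 size 59 44 long ang 1.49
yellow [130 244] c 435 400 size 157 99 long ang 0.06
blue [419 321] c 256 -263 size 84 47 long ang -0.47
blue [178 241] c 441 291 size 158 101 long ang 0.07
```

View pics/crop1.png

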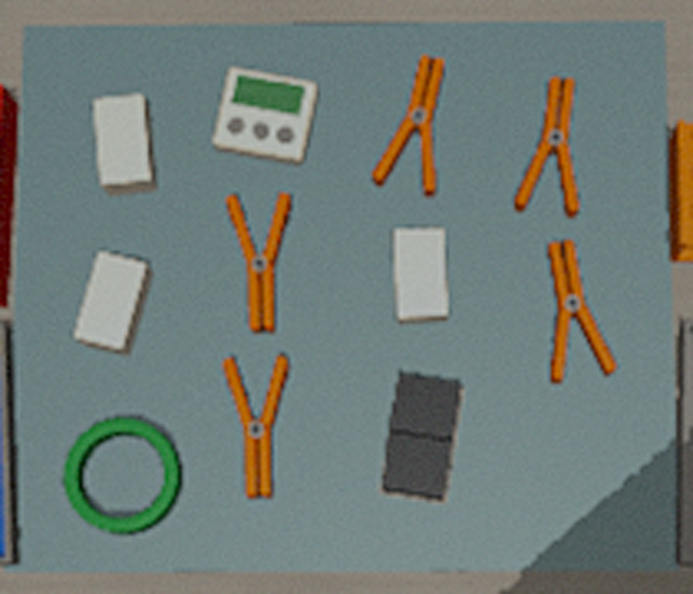

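```bash
cat >> h.py <<'E'
def plan(x,y,z,psi,frm=None):
    """psi: wanted world angle of jaw axis (mod pi). frm=(x,y,z,psi) or measured. prints row numbers"""
    o=status.observe()
    m=R.from_euler('xyz',o['tcp_rot']).as_matrix(); p=o['position']
    ps=np.arctan2(m[1,1],m[0,1])
    if frm is not None:
        p=np.array(frm[:3]); ps=frm[3]; m=np.array([[0,np.cos(ps),np.sin(ps)],[0,np.sin(ps),-np.cos(ps)],[-1,0,0]]) 
    d=m.T@(np.array([x,y,z])-p)*100
    t=-((psi-ps+np.pi/2)%np.pi-np.pi/2)
    print('t',round(o['t'],2),'at',p.round(4),'psi',round(ps,3),'q6',round(o['joint_pos'][5],2),'w',round(o['width'],4),'-> ',d.round(2),round(t,3),'endpsi',round(ps-t,3))
    return (x,y,z,ps-t)
E
python3 - <<'E'
from h import *
o=status.observe(); print(R.from_euler('xyz',o['tcp_rot']).as_matrix().round(3))
f=plan(.537,-.163,.2,.16+np.pi/2)
E
```

```text
[[-0.001 -0.346  0.938]
 [ 0.001  0.938  0.346]
 [-1.     0.002 -0.   ]]
t 0.1 at [ 0.2079 -0.5626  0.2494] psi 1.925 q6 -0.33 w 0.0856 ->  [ 4.97 26.07 44.72] 0.194 endpsi 1.731
```

Request:
{"method": "jog_arm", "body": {"rows": [[2.5,13,22.4,0.1,0.3],[2.5,13,22.4,0.1,0.3],[2.5,13,22.4,0.1,0.3],[2.5,13,22.4,0.1,0.3],[2.5,13,22.4,0.1,0.3],[2.5,13,22.4,0.1,0.3],[2.5,13,22.4,0.1,0.3],[2.5,13,22.4,0.1,0.3],[2.5,13,22.4,0.1,0.3],[2.5,13,22.4,0.1,0.3]], "force": 20}}

```text
t: 0.93
position: [0.3726, -0.3638, 0.2253]
tcp_rot: [3.035, 1.57, -2.995]
ft_force: [-0.2, -0.7, 0.5]
width: 0.0555
```

```bash
python3 - <<'E'
from h import *
f=plan(.525,-.165,.14,.16+np.pi/2)
E
```

```text
t 0.93 at [ 0.3726 -0.3638  0.2253] psi 1.824 q6 -0.93 w 0.0555 ->  [ 8.52 15.42 19.74] 0.093 endpsi 1.731
```

Request:
{"method": "jog_arm", "body": {"rows": [[5,15.4,19.7,0.09,0.3],[5,15.4,19.7,0.09,0.3],[5,15.4,19.7,0.09,0.3],[5,15.4,19.7,0.09,0.3],[5,15.4,19.7,0.09,0.3],[5,15.4,19.7,0.09,0.3],[5,15.4,19.7,0.09,0.3],[8.5,15.4,19.7,0.09,0.3],[8.5,15.4,19.7,0.09,0.3],[8.5,15.4,19.7,0.09,0.3]]}}

```text
t: 1.77
position: [0.5236, -0.1658, 0.1388]
tcp_rot: [3.003, 1.566, -3.118]
ft_force: [0.0, -0.7, 0.4]
width: 0.0556
```

```bash
python3 - <<'E'
from h import *
s=snap('wrist','w1.png'); print(s['position'],s['orientation'])
show(s)
plan(.527,-.165,.026,.16+np.pi/2)
s=snap('side','side1.png')
E
```

```text
[ 0.44745134 -0.1786208   0.26402166] [-3.05406713e-01  4.16423165e-04  1.73461530e+00]
clip (69, 388) hinge [ 0.703 -0.349] ang -3.69 L 0.017 w+- 0.008 0.008
clip (16, 389) hinge [ 0.638 -0.341] ang -0.62 L 0.033 w+- 0.007 0.003
clip (330, 413) hinge [ 0.656 -0.143] ang 2.81 L 0.076 w+- 0.008 0.009
clip (636, 396) hinge [0.621 0.077] ang -2.78 L 0.046 w+- 0.005 0.003
clip (298, 405) hinge [ 0.653 -0.161] ang -3.07 L 0.075 w+- 0.01 0.009
clip (612, 367) hinge [0.587 0.046] ang 2.99 L 0.077 w+- 0.007 0.009
clip (104, 317) hinge [ 0.599 -0.277] ang 1.65 L 0.134 w+- 0.05 0.08
clip (341, 259) hinge [ 0.539 -0.153] ang 0.01 L 0.1 w+- 0.008 0.01
clip (302, 258) hinge [ 0.542 -0.173] ang 0.3 L 0.1 w+- 0.008 0.01
white [480 320] c 561 -58 size 63 35 long ang 0.05
white [ 90 251] c 550 -300 size 63 7 long ang 1.54
white [ 92 230] c 536 -307 size 86 5 long ang -1.56
white [ 87 217] c 528 -304 size 81 6 long ang 1.55
white [318  52] c 420 -183 size 99 51 long ang -1.41
white [209  26] c 419 -240 size 31 15 long ang 0.16
dark [  6 415] c 681 -358 size 40 12 long ang -0.06
dark [  4 380] c 653 -3
[... 203 characters left out ...]
32 -149 size 467 140 long ang -1.41
dark [ 94 200] c 518 -299 size 109 5 long ang 1.53
dark [529 142] c 447 -60 size 79 55 long ang -0.16
dark [216 112] c 463 -234 size 123 5 long ang -0.04
red [296 436] c 643 -164 size 36 15 long ang 0.37
red [628 393] c 582 34 size 42 15 long ang 0.35
red [333 388] c 608 -144 size 52 13 long ang -0.44
red [303 379] c 606 -164 size 54 8 long ang 0.19
red [607 355] c 555 14 size 87 22 long ang -0.08
red [118 306] c 580 -281 size 117 43 long ang -1.48
yellow [343 220] c 512 -153 size 41 4 long ang -0.12
yellow [296 211] c 511 -183 size 29 4 long ang 0.46
t 1.82 at [ 0.5246 -0.1661  0.1408] psi 1.733 q6 -1.47 w 0.0555 ->  [11.48  0.08  0.27] 0.002 endpsi 1.731
```

View pics/w1.png

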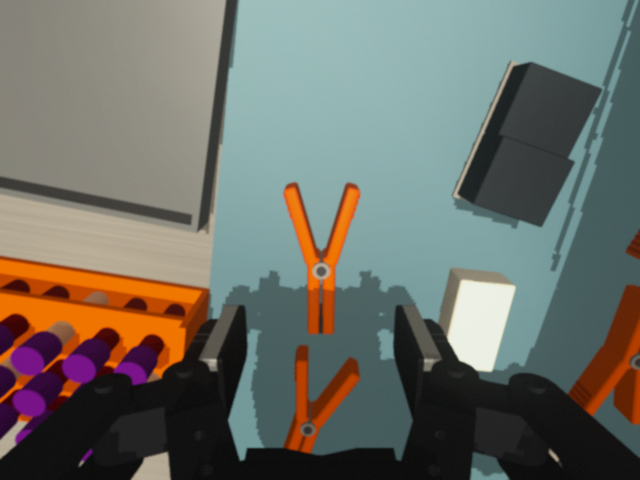

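```bash
cat >> h.py <<'E'
def wclip(s,near,k=9):
    h=cv2.cvtColor(s['color'],cv2.COLOR_BGR2HSV); m=cv2.inRange(h,(4,140,60),(20,255,255))
    m=cv2.morphologyEx(m,cv2.MORPH_CLOSE,np.ones((k,k),np.uint8)); best=None
    for c in blobs(m,800):
        p=onplane(s,c.reshape(-1,2),.022)[:,:2]; d=np.linalg.norm(p.mean(0)-near)
        if best is None or d<best[0]: best=(d,c)
    old=globals()['masks']; globals()['masks']=lambda im:dict(orange=m>0)
    try: o=clip_pose(s,best[1])
    finally: globals()['masks']=old
    print('hinge',o[0].round(4),'ang',round(o[1],3),[round(x,3) for x in o[2:]])
    return o
E
python3 - <<'E'
from h import *
s=vision.snapshot('wrist')
o=wclip(s,[.53,-.163]); print(onplane(s,[[321,271]],.022))
E
```

```text
hinge [ 0.5395 -0.1627] ang 0.157 [0.099, np.float64(0.017), np.float64(0.044)]
[[ 0.5454718  -0.16265203  0.022     ]]
```

Request:
{"method": "jog_arm", "body": {"rows": [[3,0.1,0.5,0,0.3],[6,0.1,0.5,0,0.3],[8,0.1,0.5,0,0.3],[9.5,0.1,0.5,0,0.3],[10.5,0.1,0.5,0,0.3],[11,0.1,0.5,0,0.3],[11.3,0.1,0.5,0,0.3],[11.5,0.1,0.5,0,0.3],[11.5,0.1,0.5,0,0.3],[11.5,0.1,0.5,0,0.3]]}}

```text
t: 2.75
position: [0.5303, -0.163, 0.0263]
tcp_rot: [-0.231, 1.569, -0.068]
ft_force: [-0.9, 0.2, -0.2]
width: 0.0558
```

Request:
{"method": "jog_arm", "body": {"rows": [[0,0,0,0,-1],[0,0,0,0,-1],[0,0,0,0,-1],[0,0,0,0,-1],[0,0,0,0,-1],[0,0,0,0,-1],[0,0,0,0,-1],[0,0,0,0,-1],[0,0,0,0,-1],[0,0,0,0,-1]], "force": 20}}

```text
t: 3.58
position: [0.53, -0.163, 0.026]
tcp_rot: [-0.528, 1.57, -0.364]
ft_force: [-1.9, 1.1, 5.2]
width: 0.0276
```

```bash
python3 - <<'E'
from h import *
o=status.observe(); print(o['ft_force'],o['width'],o['position'],o['t'])
s=snap('wrist','w2.png')
E
```

```text
[-1.85276661  1.12276639  5.19425726] 0.027580472010322325 [ 0.5300126  -0.16298134  0.02598628] 3.5833
```

View pics/w2.png

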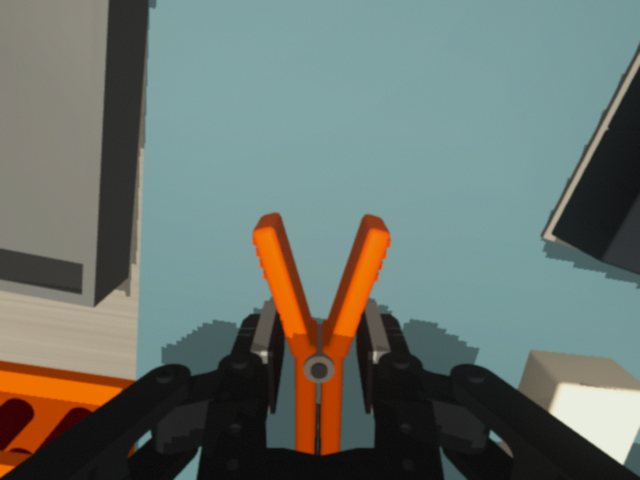

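Request:
{"method": "jog_arm", "body": {"rows": [[0,0,0,0,0.1],[-0.2,0,0,0,0.1],[-0.2,0,0,0,0.1],[-0.2,0,1,0,0.1],[-0.2,0,2,0,0.1],[-0.2,0,2.8,0,0.1],[-0.2,0,2.8,0,0.1],[-0.2,0,2.8,0,-1],[-0.2,0,2.8,0,-1],[-0.2,0,2.8,0,-1]], "force": 40}}

```text
t: 4.47
position: [0.5573, -0.1585, 0.0274]
tcp_rot: [-2.094, 1.571, -1.93]
ft_force: [-0.3, -0.2, -0.7]
width: 0.0161
```

Request:
{"method": "jog_arm", "body": {"rows": [[0,0,0,0,-1],[0,0,0,0,-1],[0,0,0,0,-1],[0,0,0,0,-1],[-1,0,0,0,-1],[-3,0,0,0,-1],[-6,0,0,0,-1],[-9,0,0,0,-1],[-12,0,0,0,-1],[-12,0,0,0,-1]]}}

```text
t: 5.3
position: [0.5602, -0.1593, 0.1561]
tcp_rot: [-0.38, 1.559, -0.216]
ft_force: [0.8, 0.1, 0.6]
width: 0.0158
```

```bash
python3 - <<'E'
from h import *
import pickle
s=pickle.load(open('top.pkl','rb'))
print(onplane(s,[[405,203],[503,203],[505,277],[406,277]],.026).round(3))
M=masks(s['color'])
p=onplane(s,[[118,130],[204,131],[203,195],[116,194]],.05).round(3);print(p,p.mean(0))
p=onplane(s,[[106,207],[203,204],[203,277],[107,280]],.026).round(3);print(p,p.mean(0))
plan(.44,-.29,.12,np.pi/2)
E
```

```text
[[ 0.522 -0.235  0.026]
 [ 0.521 -0.458  0.026]
 [ 0.352 -0.453  0.026]
 [ 0.353 -0.233  0.026]]
[[0.695 0.427 0.05 ]
 [0.69  0.227 0.05 ]
 [0.539 0.224 0.05 ]
 [0.543 0.423 0.05 ]] [0.61675 0.32525 0.05   ]
[[0.518 0.455 0.026]
 [0.523 0.23  0.026]
 [0.355 0.224 0.026]
 [0.35  0.442 0.026]] [0.4365  0.33775 0.026  ]
t 5.3 at [ 0.5602 -0.1593  0.1561] psi 1.735 q6 -1.48 w 0.0158 ->  [  3.5  -10.91 -14.03] 0.164 endpsi 1.571
```

```bash
python3 - <<'E'
from h import *
plan(.457,-.405,.12,np.pi/2)
E
```

```text
t 5.3 at [ 0.5602 -0.1593  0.1561] psi 1.735 q6 -1.48 w 0.0158 ->  [  3.55 -22.54 -14.24] 0.164 endpsi 1.571
```

Request:
{"method": "jog_arm", "body": {"rows": [[0,-22.5,-14.2,0.16,-1],[0,-22.5,-14.2,0.16,-1],[0,-22.5,-14.2,0.16,-1],[0,-22.5,-14.2,0.16,-1],[0,-22.5,-14.2,0.16,-1],[0,-22.5,-14.2,0.16,-1],[3,-22.5,-14.2,0.16,-1],[3,-22.5,-14.2,0.16,-1],[3,-22.5,-14.2,0.16,-1],[3,-22.5,-14.2,0.16,-1]]}}

```text
t: 6.13
position: [0.4543, -0.4036, 0.1184]
tcp_rot: [-1.037, 1.57, -1.033]
ft_force: [-0.4, 0.5, 0.1]
width: 0.0161
```

```bash
python3 - <<'E'
from h import *
plan(.457,-.405,.033,np.pi/2)
E
```

```text
t 6.13 at [ 0.4543 -0.4036  0.1184] psi 1.575 q6 -1.17 w 0.0161 ->  [ 8.54 -0.14  0.26] 0.004 endpsi 1.571
```

Request:
{"method": "jog_arm", "body": {"rows": [[3,0,0.2,0,-1],[6,0,0.2,0,-1],[7.5,0,0.2,0,-1],[8,0,0.2,0,-1],[8.3,0,0.2,0,-1],[8.5,0,0.2,0,-1],[8.5,0,0.2,0,-1],[8.5,0,0.2,0,-1],[8.5,0,0.2,0,-0.2],[8.5,0,0.2,0,-0.2]]}}

```text
t: 6.97
position: [0.4565, -0.4038, 0.0334]
tcp_rot: [-0.53, 1.569, -0.526]
ft_force: [0.2, 0.4, -0.1]
width: 0.0341
```

Request:
{"method": "jog_arm", "body": {"rows": [[0,0,0,0,-0.2],[0,0,0,0,-0.2],[-1,0,0,0,-0.2],[-4,0,0,0,-0.2],[-8,0,0,0,-0.2],[-12,0,0,0,-0.2],[-12,0,0,0,0.2],[-12,0,0,0,0.2],[-12,0,0,0,0.2],[-12,0,0,0,0.2]]}}

```text
t: 7.8
position: [0.4555, -0.4031, 0.1511]
tcp_rot: [2.467, 1.569, 2.471]
ft_force: [0.4, 0.6, -1.3]
width: 0.0508
```

```bash
python3 - <<'E'
from h import *
s=snap('wrist','w3.png')
a=plan(.63,-.149,.15,-.14+np.pi/2)
E
```

```text
t 7.85 at [ 0.4554 -0.4031  0.1508] psi 1.575 q6 -1.17 w 0.0512 ->  [ 0.08 25.35 17.55] 0.144 endpsi 1.431
```

View pics/w3.png

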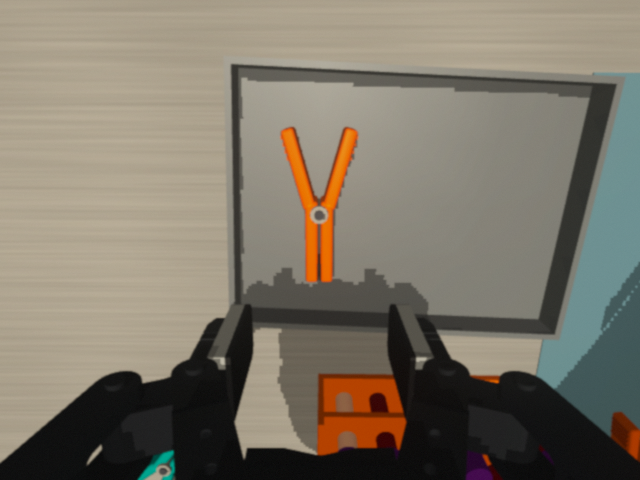

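Request:
{"method": "jog_arm", "body": {"rows": [[-1,25.3,17.5,0.14,0.3],[-1,25.3,17.5,0.14,0.3],[-1,25.3,17.5,0.14,0.3],[-1,25.3,17.5,0.14,0.3],[-1,25.3,17.5,0.14,0.3],[-1,25.3,17.5,0.14,0.3],[-1,25.3,17.5,0.14,0.3],[-1,25.3,17.5,0.14,0.3],[-1,25.3,17.5,0.14,0.3],[-1,25.3,17.5,0.14,0.3]]}}

```text
t: 8.68
position: [0.63, -0.1489, 0.1608]
tcp_rot: [-2.966, 1.568, -3.101]
ft_force: [-0.2, -0.6, 0.2]
width: 0.0557
```

```bash
cat >> h.py <<'E'
def togrip(near,z=.028,off=-.01):
    s=snap('wrist'); o,a,*_=wclip(s,near)
    f=np.array([np.cos(a),np.sin(a)]); g=o+off*f
    plan(g[0],g[1],z,a+np.pi/2)
    o=status.observe(); m=R.from_euler('xyz',o['tcp_rot']).as_matrix(); print('clip +x along tool z:',round(float(m[:2,2]@f),2))
E
python3 - <<'E'
from h import *
togrip([.65,-.152])
E
```

```text
hinge [ 0.6594 -0.1526] ang -0.136 [0.099, np.float64(0.044), np.float64(0.017)]
t 8.73 at [ 0.6296 -0.1499  0.1611] psi 1.435 q6 -1.78 w 0.056 ->  [13.31  0.14  2.02] 0.001 endpsi 1.434
clip +x along tool z: 1.0
```

Request:
{"method": "jog_arm", "body": {"rows": [[3,0.1,2,0,0.3],[6,0.1,2,0,0.3],[9,0.1,2,0,0.3],[11.5,0.1,2,0,0.3],[12.5,0.1,2,0,0.3],[13,0.1,2,0,0.3],[13.3,0.1,2,0,0.3],[13.3,0.1,2,0,0.3],[13.3,0.1,2,0,-1],[13.3,0.1,2,0,-1]], "force": 20}}

```text
t: 9.57
position: [0.6509, -0.1517, 0.0313]
tcp_rot: [0.094, 1.568, -0.042]
ft_force: [0.8, -0.4, -0.5]
width: 0.0323
```

Request:
{"method": "jog_arm", "body": {"rows": [[0,0,0,0,-1],[0,0,0,0,-1],[0,0,0,0,-1],[0,0,0,0,-1],[0,0,0,0,-1],[0,0,0,0,-1],[0,0,0,0,-1],[0,0,0,0,-1],[0,0,0,0,-1],[0,0,0,0,-1]]}}

```text
t: 10.4
position: [0.6508, -0.1516, 0.0313]
tcp_rot: [-0.102, 1.568, -0.238]
ft_force: [-1.1, 0.4, 5.7]
width: 0.0273
```

Request:
{"method": "jog_arm", "body": {"rows": [[0,0,0,0,0.1],[0,0,0,0,0.1],[0,0,0,0,0.1],[0.2,0,1,0,0.1],[0.3,0,2,0,0.1],[0.3,0,2.8,0,0.1],[0.3,0,2.8,0,0.1],[0.3,0,2.8,0,-1],[0.3,0,2.8,0,-1],[0.3,0,2.8,0,-1]], "force": 40}}

```text
t: 11.23
position: [0.6775, -0.1554, 0.0266]
tcp_rot: [-0.838, 1.571, -0.974]
ft_force: [0.3, -0.8, 0.5]
width: 0.0161
```

Request:
{"method": "jog_arm", "body": {"rows": [[0,0,0,0,-1],[0,0,0,0,-1],[0,0,0,0,-1],[-1,0,0,0,-1],[-3,0,0,0,-1],[-6,0,0,0,-1],[-9,0,0,0,-1],[-12,0,0,0,-1],[-12,0,0,0,-1],[-12,0,0,0,-1]]}}

```text
t: 12.07
position: [0.6789, -0.1555, 0.1502]
tcp_rot: [0.108, 1.565, -0.029]
ft_force: [-0.0, -0.5, -1.1]
width: 0.0161
```

```bash
python3 - <<'E'
from h import *
plan(.457,-.345,.13,np.pi/2)
E
```

```text
t 12.07 at [ 0.6789 -0.1555  0.1502] psi 1.435 q6 -1.77 w 0.0161 ->  [  1.9  -21.79 -19.42] -0.136 endpsi 1.571
```

Request:
{"method": "jog_arm", "body": {"rows": [[0,-21.8,-19.4,-0.136,-1],[0,-21.8,-19.4,-0.136,-1],[0,-21.8,-19.4,-0.136,-1],[0,-21.8,-19.4,-0.136,-1],[0,-21.8,-19.4,-0.136,-1],[0,-21.8,-19.4,-0.136,-1],[0,-21.8,-19.4,-0.136,-1],[2,-21.8,-19.4,-0.136,-1],[2,-21.8,-19.4,-0.136,-1],[2,-21.8,-19.4,-0.136,-1]]}}

```text
t: 12.9
position: [0.4548, -0.3446, 0.1247]
tcp_rot: [2.632, 1.567, 2.631]
ft_force: [-0.1, -0.2, -0.2]
width: 0.0162
```

```bash
python3 - <<'E'
from h import *
plan(.457,-.345,.032,np.pi/2)
E
```

```text
t 12.9 at [ 0.4548 -0.3446  0.1247] psi 1.57 q6 -1.27 w 0.0162 ->  [ 9.27 -0.05  0.24] -0.001 endpsi 1.571
```

Next clip: (0.537→ taken); go on to (0.674,-0.053), ang -0.23.

Request:
{"method": "jog_arm", "body": {"rows": [[3,0,0.2,0,-1],[6,0,0.2,0,-1],[8,0,0.2,0,-1],[8.8,0,0.2,0,-1],[9.1,0,0.2,0,-1],[9.2,0,0.2,0,-1],[9.2,0,0.2,0,-1],[9.2,0,0.2,0,-0.2],[9.2,0,0.2,0,-0.2],[9.2,0,0.2,0,-0.2]]}}

```text
t: 13.73
position: [0.4585, -0.3453, 0.0355]
tcp_rot: [-0.414, 1.569, -0.415]
ft_force: [0.2, -0.1, -1.0]
width: 0.0341
```

Request:
{"method": "jog_arm", "body": {"rows": [[0,0,0,0,-0.2],[-1,0,0,0,-0.2],[-4,0,0,0,-0.2],[-8,0,0,0,-0.2],[-12,0,0,0,-0.2],[-12,0,0,0,0.2],[-12,0,0,0,0.3],[-12,0,0,0,0.3],[-12,0,0,0,0.3],[-12,0,0,0,0.3]]}}

```text
t: 14.57
position: [0.4573, -0.3448, 0.1529]
tcp_rot: [2.733, 1.568, 2.733]
ft_force: [0.6, 0.2, -0.5]
width: 0.0552
```

```bash
python3 - <<'E'
from h import *
a=plan(.64,-.045,.15,-.23+np.pi/2)
E
```

```text
t 14.57 at [ 0.4573 -0.3448  0.1529] psi 1.571 q6 -1.28 w 0.0552 ->  [ 0.28 29.98 18.26] 0.23 endpsi 1.341
```

Request:
{"method": "jog_arm", "body": {"rows": [[0,30,18.2,0.23,0.3],[0,30,18.2,0.23,0.3],[0,30,18.2,0.23,0.3],[0,30,18.2,0.23,0.3],[0,30,18.2,0.23,0.3],[0,30,18.2,0.23,0.3],[0,30,18.2,0.23,0.3],[0,30,18.2,0.23,0.3],[0,30,18.2,0.23,0.3],[0,30,18.2,0.23,0.3]]}}

```text
t: 15.4
position: [0.641, -0.041, 0.152]
tcp_rot: [-2.898, 1.568, -3.124]
ft_force: [0.6, -0.6, 0.6]
width: 0.0556
```

```bash
python3 - <<'E'
from h import *
togrip([.665,-.052])
E
```

```text
hinge [ 0.6768 -0.0557] ang -0.231 [0.101, np.float64(0.045), np.float64(0.017)]
t 15.45 at [ 0.6402 -0.0429  0.1522] psi 1.344 q6 -2.04 w 0.0556 ->  [12.42 -0.4   2.89] 0.004 endpsi 1.339
clip +x along tool z: 1.0
```

Request:
{"method": "jog_arm", "body": {"rows": [[3,-0.4,2.9,0,0.3],[6,-0.4,2.9,0,0.3],[9,-0.4,2.9,0,0.3],[11,-0.4,2.9,0,0.3],[12,-0.4,2.9,0,0.3],[12.4,-0.4,2.9,0,0.3],[12.4,-0.4,2.9,0,0.3],[12.4,-0.4,2.9,0,0.3],[12.4,-0.4,2.9,0,-1],[12.4,-0.4,2.9,0,-1]], "force": 20}}

```text
t: 16.28
position: [0.6682, -0.0555, 0.0322]
tcp_rot: [0.371, 1.568, 0.141]
ft_force: [0.3, 0.7, 0.6]
width: 0.0326
```

Request:
{"method": "jog_arm", "body": {"rows": [[0,0,0,0,-1],[0,0,0,0,-1],[0,0,0,0,-1],[0,0,0,0,-1],[0,0,0,0,-1],[0,0,0,0,-1],[0,0,0,0,-1],[0,0,0,0,-1],[0,0,0,0,-1],[0,0,0,0,-1]]}}

```text
t: 17.12
position: [0.6684, -0.0555, 0.0327]
tcp_rot: [0.185, 1.568, -0.044]
ft_force: [-1.5, 0.8, 6.5]
width: 0.0194
```

```bash
python3 - <<'E'
from h import *
s=snap('wrist','w4.png'); plan(.457,-.285,.13,np.pi/2)
E
```

```text
t 17.17 at [ 0.6684 -0.0555  0.0327] psi 1.341 q6 -2.02 w 0.0197 ->  [ -9.8  -27.16 -15.32] -0.23 endpsi 1.571
```

View pics/w4.png

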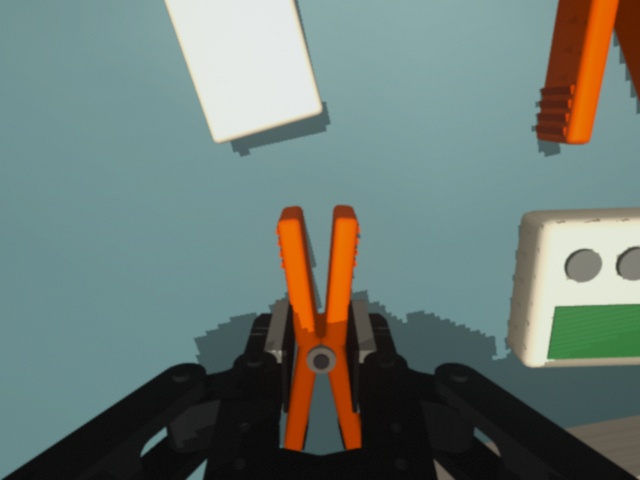

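Request:
{"method": "jog_arm", "body": {"rows": [[0,0,0,0,0.1],[0,0,0,0,0.1],[0,0,0,0,0.1],[0.2,0,1,0,0.1],[0.4,0,2,0,0.1],[0.4,0,2.7,0,0.1],[0.4,0,2.7,0,0.1],[0.4,0,2.7,0,-1],[0.4,0,2.7,0,-1],[0.4,0,2.7,0,-1]], "force": 40}}

```text
t: 18.0
position: [0.6935, -0.0617, 0.0267]
tcp_rot: [-0.13, 1.57, -0.36]
ft_force: [0.4, 0.3, -0.7]
width: 0.0157
```

Request:
{"method": "jog_arm", "body": {"rows": [[0,0,0,0,-1],[0,0,0,0,-1],[0,0,0,0,-1],[-1,0,0,0,-1],[-3,0,0,0,-1],[-6,0,0,0,-1],[-10,0,0,0,-1],[-14,0,0,0,-1],[-14,0,0,0,-1],[-14,0,0,0,-1]]}}

```text
t: 18.83
position: [0.6951, -0.0617, 0.1714]
tcp_rot: [0.323, 1.563, 0.093]
ft_force: [0.5, -0.4, -1.7]
width: 0.0159
```

```bash
python3 - <<'E'
from h import *
f=plan(.58,.15,.17,np.pi/2)
plan(.62,.345,.12,np.pi/2,f)
E
```

```text
t 18.83 at [ 0.6951 -0.0617  0.1714] psi 1.341 q6 -2.0 w 0.0159 ->  [  0.07  17.99 -16.03] -0.23 endpsi 1.571
t 18.83 at [0.58 0.15 0.17] psi 1.571 q6 -2.0 w 0.0159 ->  [ 5.  19.5  4. ] -0.0 endpsi 1.571
```

Request:
{"method": "jog_arm", "body": {"rows": [[0,18,-16,-0.23,-1],[0,18,-16,-0.23,-1],[0,18,-16,-0.23,-1],[0,18,-16,-0.23,-1],[0,18,-16,-0.23,-1],[0,18,-16,-0.23,-1],[0,18,-16,-0.23,-1],[0,18,-16,-0.23,-1],[0,18,-16,-0.23,-1],[0,18,-16,-0.23,-1]]}}

```text
t: 19.67
position: [0.579, 0.1492, 0.1657]
tcp_rot: [-2.664, 1.57, -2.665]
ft_force: [-0.3, 0.4, -0.4]
width: 0.0159
```

Request:
{"method": "jog_arm", "body": {"rows": [[0,19.5,4,0,-1],[0,19.5,4,0,-1],[0,19.5,4,0,-1],[0,19.5,4,0,-1],[0,19.5,4,0,-1],[0,19.5,4,0,-1],[2,19.5,4,0,-1],[5,19.5,4,0,-1],[5,19.5,4,0,-1],[5,19.5,4,0,-1]]}}

```text
t: 20.5
position: [0.6186, 0.3431, 0.1137]
tcp_rot: [-2.409, 1.565, -2.411]
ft_force: [-0.3, 0.2, 0.6]
width: 0.0157
```

```bash
python3 - <<'E'
from h import *
f=plan(.62,.345,.065,np.pi/2)
s=snap('wrist','w5.png')
E
```

```text
t 20.5 at [0.6186 0.3431 0.1137] psi 1.569 q6 -2.36 w 0.0157 ->  [4.87 0.21 0.15] -0.002 endpsi 1.571
```

View pics/w5.png

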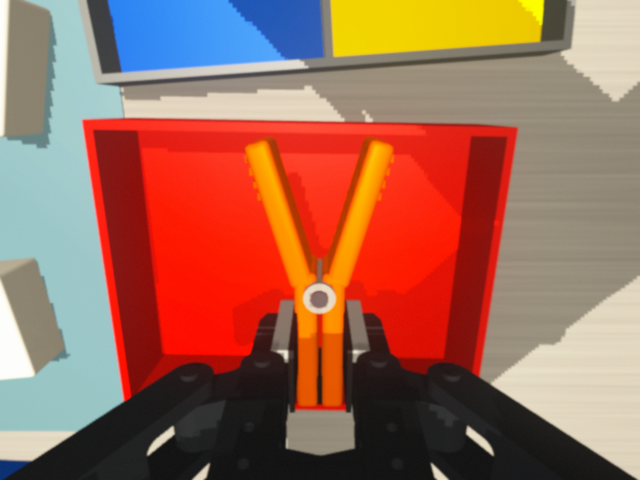

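Request:
{"method": "jog_arm", "body": {"rows": [[0,-0.5,1.1,0,-1],[0,-0.5,1.1,0,-1],[2,-0.5,1.1,0,-1],[4,-0.5,1.1,0,-1],[4.9,-0.5,1.1,0,-1],[4.9,-0.5,1.1,0,-1],[4.9,-0.5,1.1,0,-1],[4.9,-0.5,1.1,0,-0.3],[4.9,-0.5,1.1,0,-0.3],[4.9,-0.5,1.1,0,-0.3]]}}

```text
t: 21.38
position: [0.6305, 0.3405, 0.0691]
tcp_rot: [0.661, 1.568, 0.661]
ft_force: [-0.4, 0.1, -0.2]
width: 0.0299
```

Request:
{"method": "jog_arm", "body": {"rows": [[0,0,0,0,-0.3],[-3,0,0,0,-0.3],[-7,0,0,0,-0.3],[-10,0,0,0,-0.3],[-10,0,0,0,-0.3],[-10,0,-5,0,-0.3],[-10,0,-5,0,0.3],[-10,0,-5,0,0.3],[-10,0,-5,0,0.3],[-10,0,-5,0,0.3]]}}

```text
t: 22.22
position: [0.5805, 0.3403, 0.1684]
tcp_rot: [0.697, 1.569, 0.696]
ft_force: [-0.5, 0.4, 0.0]
width: 0.0555
```

```bash
python3 - <<'E'
from h import *
s=snap('wrist','w6.png'); 
f=plan(.60,.06,.16,np.pi/2)
f=plan(.485,.06,.16,np.pi/2)
E
```

```text
t 22.27 at [0.5806 0.3402 0.1681] psi 1.57 q6 -2.4 w 0.0556 ->  [  0.79 -28.02   1.95] -0.001 endpsi 1.571
t 22.27 at [0.5806 0.3402 0.1681] psi 1.57 q6 -2.4 w 0.0556 ->  [  0.77 -28.02  -9.55] -0.001 endpsi 1.571
```

View pics/w6.png

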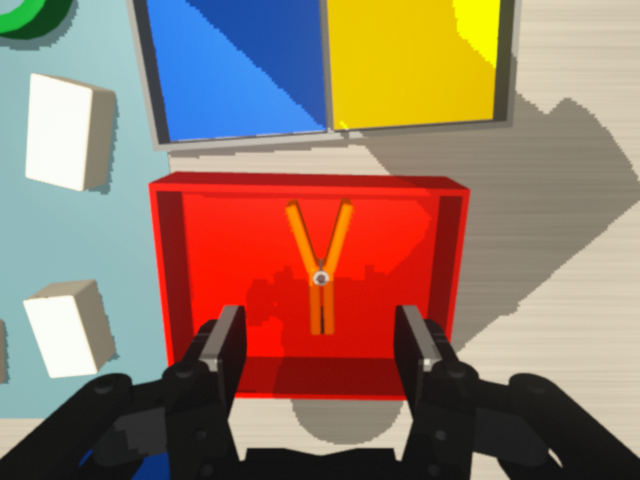

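Request:
{"method": "jog_arm", "body": {"rows": [[0,-28,2,0,0.3],[0,-28,2,0,0.3],[0,-28,2,0,0.3],[0,-28,2,0,0.3],[0,-28,2,0,0.3],[0,-28,2,0,0.3],[0,-28,2,0,0.3],[0,-28,2,0,0.3],[0,-28,2,0,0.3],[0,-28,2,0,0.3]]}}

```text
t: 23.1
position: [0.6003, 0.0599, 0.1674]
tcp_rot: [1.019, 1.57, 1.018]
ft_force: [0.0, -0.2, 0.0]
width: 0.0558
```

```bash
python3 - <<'E'
from h import *
togrip([.569,.057])
E
```

```text
hinge [0.5703 0.0569] ang -3.1 [0.096, np.float64(0.044), np.float64(0.017)]
t 23.15 at [0.6002 0.0605 0.1673] psi 1.571 q6 -2.0 w 0.0556 ->  [13.93 -0.32 -1.99] -0.042 endpsi 1.612
clip +x along tool z: -1.0
```

Request:
{"method": "jog_arm", "body": {"rows": [[3,-0.3,-2.1,-0.04,0.3],[6,-0.3,-2.1,-0.04,0.3],[9,-0.3,-2.1,-0.04,0.3],[12,-0.3,-2.1,-0.04,0.3],[13.3,-0.3,-2.1,-0.04,0.3],[13.8,-0.3,-2.1,-0.04,0.3],[13.9,-0.3,-2.1,-0.04,0.3],[13.9,-0.3,-2.1,-0.04,0.3],[13.9,-0.3,-2.1,-0.04,-1],[13.9,-0.3,-2.1,-0.04,-1]], "force": 20}}

```text
t: 23.98
position: [0.58, 0.0575, 0.0303]
tcp_rot: [0.303, 1.568, 0.343]
ft_force: [0.3, -0.5, 0.6]
width: 0.0319
```

Request:
{"method": "jog_arm", "body": {"rows": [[0,0,0,0,-1],[0,0,0,0,-1],[0,0,0,0,-1],[0,0,0,0,-1],[0,0,0,0,-1],[0,0,0,0,-1],[0,0,0,0,-1],[0,0,0,0,-1],[0,0,0,0,-1],[0,0,0,0,-1]]}}

```text
t: 24.82
position: [0.58, 0.0574, 0.0303]
tcp_rot: [0.227, 1.568, 0.267]
ft_force: [-0.2, 1.5, 5.8]
width: 0.0274
```

Request:
{"method": "jog_arm", "body": {"rows": [[0,0,0,0,0.1],[0,0,0,0,0.1],[0,0,0,0,0.1],[0.2,0,-1,0,0.1],[0.3,0,-2,0,0.1],[0.3,0,-2.8,0,0.1],[0.3,0,-2.8,0,0.1],[0.3,0,-2.8,0,-1],[0.3,0,-2.8,0,-1],[0.3,0,-2.8,0,-1]], "force": 40}}

```text
t: 25.65
position: [0.5515, 0.056, 0.0259]
tcp_rot: [-0.037, 1.57, 0.003]
ft_force: [-1.3, -0.9, -0.2]
width: 0.0161
```

Request:
{"method": "jog_arm", "body": {"rows": [[0,0,0,0,-1],[0,0,0,0,-1],[0,0,0,0,-1],[-1,0,0,0,-1],[-3,0,0,0,-1],[-6,0,0,0,-1],[-9,0,0,0,-1],[-12,0,0,0,-1],[-12,0,0,0,-1],[-12,0,0,0,-1]]}}

```text
t: 26.48
position: [0.5516, 0.0563, 0.1478]
tcp_rot: [0.436, 1.567, 0.476]
ft_force: [-0.9, 0.4, -1.8]
width: 0.0164
```

```bash
python3 - <<'E'
from h import *
plan(.417,-.285,.13,np.pi/2)
E
```

```text
t 26.48 at [0.5516 0.0563 0.1478] psi 1.611 q6 -1.99 w 0.0164 ->  [  1.67 -33.57 -14.82] 0.04 endpsi 1.571
```

Request:
{"method": "jog_arm", "body": {"rows": [[0,-33.6,-14.8,0.04,-1],[0,-33.6,-14.8,0.04,-1],[0,-33.6,-14.8,0.04,-1],[0,-33.6,-14.8,0.04,-1],[0,-33.6,-14.8,0.04,-1],[0,-33.6,-14.8,0.04,-1],[0,-33.6,-14.8,0.04,-1],[0,-33.6,-14.8,0.04,-1],[0,-33.6,-14.8,0.04,-1],[0,-33.6,-14.8,0.04,-1]]}}

```text
t: 27.32
position: [0.4132, -0.2895, 0.1439]
tcp_rot: [3.036, 1.567, 3.03]
ft_force: [0.2, 0.7, -0.7]
width: 0.0161
```

```bash
python3 - <<'E'
from h import *
plan(.417,-.285,.031,np.pi/2)
E
```

```text
t 27.32 at [ 0.4132 -0.2895  0.1439] psi 1.565 q6 -1.37 w 0.0161 ->  [11.29  0.45  0.41] -0.006 endpsi 1.571
```

Request:
{"method": "jog_arm", "body": {"rows": [[3,0.2,0.2,0,-1],[6,0.2,0.2,0,-1],[9,0.2,0.2,0,-1],[10.5,0.2,0.2,0,-1],[11.1,0.2,0.2,0,-1],[11.3,0.2,0.2,0,-1],[11.3,0.2,0.2,0,-1],[11.3,0.2,0.2,0,-0.2],[11.3,0.2,0.2,0,-0.2],[11.3,0.2,0.2,0,-0.2]]}}

```text
t: 28.15
position: [0.4191, -0.2838, 0.0334]
tcp_rot: [-0.24, 1.569, -0.24]
ft_force: [0.5, 0.1, -0.0]
width: 0.0343
```

Request:
{"method": "jog_arm", "body": {"rows": [[0,0,0,0,-0.2],[-1,0,0,0,-0.2],[-4,0,0,0,-0.2],[-8,0,0,0,-0.2],[-12,0,0,0,-0.2],[-12,0,0,0,0.2],[-12,0,0,0,0.3],[-12,0,0,0,0.3],[-12,0,0,0,0.3],[-12,0,0,0,0.3]]}}

```text
t: 28.98
position: [0.4178, -0.2835, 0.1511]
tcp_rot: [2.81, 1.569, 2.809]
ft_force: [0.4, -0.5, 0.1]
width: 0.0552
```

```bash
python3 - <<'E'
from h import *
plan(.485,.055,.15,np.pi/2)
E
```

```text
t 28.98 at [ 0.4178 -0.2835  0.1511] psi 1.571 q6 -1.37 w 0.0552 ->  [ 0.12 33.85  6.71] -0.0 endpsi 1.571
```

Request:
{"method": "jog_arm", "body": {"rows": [[0,33.8,6.7,0,0.3],[0,33.8,6.7,0,0.3],[0,33.8,6.7,0,0.3],[0,33.8,6.7,0,0.3],[0,33.8,6.7,0,0.3],[0,33.8,6.7,0,0.3],[0,33.8,6.7,0,0.3],[0,33.8,6.7,0,0.3],[0,33.8,6.7,0,0.3],[0,33.8,6.7,0,0.3]]}}

```text
t: 29.82
position: [0.4852, 0.0569, 0.1511]
tcp_rot: [-2.794, 1.569, -2.79]
ft_force: [-0.4, -0.6, -0.1]
width: 0.0556
```

```bash
python3 - <<'E'
from h import *
togrip([.451,.057])
E
```

```text
hinge [0.4528 0.0574] ang -3.102 [0.096, np.float64(0.044), np.float64(0.017)]
t 29.87 at [0.4851 0.0554 0.1512] psi 1.573 q6 -2.1 w 0.0557 ->  [12.33  0.26 -2.2 ] -0.037 endpsi 1.61
clip +x along tool z: -1.0
```

Request:
{"method": "jog_arm", "body": {"rows": [[3,0.2,-2.3,-0.04,0.1],[6,0.2,-2.3,-0.04,0.1],[9,0.2,-2.3,-0.04,0.1],[11,0.2,-2.3,-0.04,0.1],[12,0.2,-2.3,-0.04,0.1],[12.3,0.2,-2.3,-0.04,0.1],[12.3,0.2,-2.3,-0.04,0.1],[12.3,0.2,-2.3,-0.04,0.1],[12.3,0.2,-2.3,-0.04,-1],[12.3,0.2,-2.3,-0.04,-1]], "force": 20}}

```text
t: 30.7
position: [0.4637, 0.0567, 0.0312]
tcp_rot: [0.292, 1.567, 0.332]
ft_force: [1.3, 0.1, 5.8]
width: 0.0234
```

Request:
{"method": "jog_arm", "body": {"rows": [[0,0,0,0,-1],[0,0,0,0,-1],[0,0,0,0,-1],[0,0,0,0,-1],[0,0,0,0,-1],[0,0,0,0,-1],[0,0,0,0,-1],[0,0,0,0,-1],[0,0,0,0,-1],[0,0,0,0,-1]]}}

```text
t: 31.53
position: [0.4639, 0.0568, 0.0315]
tcp_rot: [0.223, 1.567, 0.263]
ft_force: [-0.2, -0.4, 6.2]
width: 0.0202
```

Request:
{"method": "jog_arm", "body": {"rows": [[0,0,0,0,0.1],[0,0,0,0,0.1],[0,0,0,0,0.1],[0.2,0,-1,0,0.1],[0.3,0,-2,0,0.1],[0.4,0,-2.8,0,0.1],[0.4,0,-2.8,0,0.1],[0.4,0,-2.8,0,-1],[0.4,0,-2.8,0,-1],[0.4,0,-2.8,0,-1]], "force": 40}}

```text
t: 32.37
position: [0.435, 0.0553, 0.0257]
tcp_rot: [-0.178, 1.57, -0.138]
ft_force: [-0.9, -0.2, -0.1]
width: 0.0163
```

Request:
{"method": "jog_arm", "body": {"rows": [[0,0,0,0,-1],[0,0,0,0,-1],[0,0,0,0,-1],[-1,0,0,0,-1],[-3,0,0,0,-1],[-6,0,0,0,-1],[-10,0,0,0,-1],[-13,0,0,0,-1],[-13,0,0,0,-1],[-13,0,0,0,-1]]}}

```text
t: 33.2
position: [0.4351, 0.0557, 0.1576]
tcp_rot: [0.606, 1.567, 0.646]
ft_force: [-0.3, 0.4, -1.8]
width: 0.0159
```

```bash
python3 - <<'E'
from h import *
plan(.597,.278,.14,np.pi/2)
E
```

```text
t 33.2 at [0.4351 0.0557 0.1576] psi 1.611 q6 -2.12 w 0.0159 ->  [ 1.86 21.57 17.06] 0.04 endpsi 1.571
```

Request:
{"method": "jog_arm", "body": {"rows": [[0,21.6,17,0.04,-1],[0,21.6,17,0.04,-1],[0,21.6,17,0.04,-1],[0,21.6,17,0.04,-1],[0,21.6,17,0.04,-1],[0,21.6,17,0.04,-1],[0,21.6,17,0.04,-1],[1.9,21.6,17,0.04,-1],[1.9,21.6,17,0.04,-1],[1.9,21.6,17,0.04,-1]]}}

```text
t: 34.03
position: [0.5944, 0.277, 0.1333]
tcp_rot: [-2.545, 1.565, -2.545]
ft_force: [-0.9, -0.0, 0.4]
width: 0.0163
```

```bash
python3 - <<'E'
from h import *
plan(.597,.278,.065,np.pi/2)
E
```

```text
t 34.03 at [0.5944 0.277  0.1333] psi 1.571 q6 -2.31 w 0.0163 ->  [6.82 0.13 0.3 ] -0.0 endpsi 1.571
```

Request:
{"method": "jog_arm", "body": {"rows": [[0,0,0.1,0,-1],[2,0,0.1,0,-1],[4,0,0.1,0,-1],[6,0,0.1,0,-1],[6.8,0,0.1,0,-1],[6.8,0,0.1,0,-1],[6.8,0,0.1,0,-1],[6.8,0,0.1,0,-0.3],[6.8,0,0.1,0,-0.3],[6.8,0,0.1,0,-0.3]]}}

```text
t: 34.87
position: [0.5973, 0.2782, 0.07]
tcp_rot: [0.64, 1.568, 0.64]
ft_force: [0.7, 0.7, 0.2]
width: 0.0299
```

Request:
{"method": "jog_arm", "body": {"rows": [[0,0,0,0,-0.3],[-3,0,0,0,-0.3],[-7,0,0,0,-0.3],[-11,0,0,0,-0.3],[-14,0,0,0,0.3],[-14,0,-3,0,0.3],[-14,0,-6,0,0.3],[-14,0,-6,0,0.3],[-14,0,-6,0,0.3],[-14,0,-6,0,0.3]]}}

```text
t: 35.7
position: [0.5369, 0.2779, 0.2089]
tcp_rot: [0.652, 1.57, 0.652]
ft_force: [-0.3, -0.6, -0.2]
width: 0.0552
```

```bash
cat >> h.py <<'E'
def wblock(s,near):
    h=cv2.cvtColor(s['color'],cv2.COLOR_BGR2HSV); m=cv2.inRange(h,(0,0,175),(180,60,255)); best=None
    for c in blobs(m,800):
        p=onplane(s,c.reshape(-1,2),.028)[:,:2]; d=np.linalg.norm(p.mean(0)-near)
        if best is None or d<best[0]: best=(d,c)
    for z in (.024,.032):
        p=onplane(s,best[1].reshape(-1,2),z)[:,:2]; (cx,cy),(w,hh),a=cv2.minAreaRect((p*1000).astype(np.float32))
        if w<hh: a-=90;w,hh=hh,w
        print('z',z,'c',round(cx,1),round(cy,1),'size',round(w,1),round(hh,1),'ang',round(np.radians(a),3))
    return cx/1000,cy/1000,np.radians(a)
E
python3 - <<'E'
from h import *
s=snap('wrist','w7.png'); 
wblock(s,[.542,.161]);wblock(s,[.659,.155])
t=snap('top','t2.png'); show(t)
plan(.53,.165,.16,-.26+np.pi/2)
E
```

```text
z 0.024 c 501.5 196.1 size 286.4 160.2 ang 0.835
z 0.032 c 500.4 198.2 size 279.0 156.0 ang 0.835
z 0.024 c 657.3 150.1 size 52.6 38.1 ang 0.107
z 0.032 c 652.2 153.4 size 51.2 37.1 ang 0.107
clip (482, 241) hinge [ 0.437 -0.403] ang 0.0 L 0.095 w+- 0.017 0.043
clip (456, 240) hinge [ 0.439 -0.345] ang 0.01 L 0.096 w+- 0.043 0.016
clip (427, 240) hinge [ 0.438 -0.283] ang 3.14 L 0.094 w+- 0.016 0.043
clip (443, 163) hinge [ 0.618 -0.368] ang -1.58 L 0.176 w+- 0.098 0.091
clip (171, 162) hinge [0.658 0.307] ang -0.03 L 0.153 w+- 0.129 0.012
clip (346, 24) hinge [ 0.991 -0.105] ang 3.13 L 0.05 w+- 0.024 0.024
clip (289, 24) hinge [0.99  0.037] ang -3.1 L 0.053 w+- 0.022 0.022
white [223 206] c 517 181 size 62 34 long ang -0.27
white [326 187] c 561 -58 size 61 34 long ang -0.0
white [236 146] c 659 155 size 61 34 long ang 0.11
white [280 136] c 677 54 size 61 56 long ang 1.37
white [320  44] c 913 -42 size 89 18 long ang 1.56
dark [ 63 401] c 89 516 size 452 34 long ang 0.79
dark [327 238] c 446 -56 size 83 43 long ang -0.16
dark [139 229] c 438 344 size 215 161 long ang -1.51
dark [476 223] c 438 -348 size 213 157 long ang 1.51
dark [ 51 104] c 767 601 size 158 158 long ang 0.84
dark [148 307] c 333 336 size 1116 426 long ang 0.67
dark [245  90] c 796 137 size 144 83 long ang -1.06
dark [452  57] c 875 -356 size 69 65 long ang -0.48
dark [407  41] c 918 -253 size 39 34 long ang -0.03
red [167 168] c 615 329 size 198 158 long ang 1.56
red [404  55] c 870 -242 size 57 42 long ang -1.53
yellow [128 256] c 417 399 size 119 100 long ang 0.06
blue [418 321] c 256 -263 size 84 47 long ang -0.47
blue [178 241] c 441 290 size 158 102 long ang 0.06
t 35.8 at [0.5373 0.2778 0.2083] psi 1.57 q6 -2.38 w 0.0553 ->  [  4.83 -11.28  -0.72] 0.259 endpsi 1.311
```

View pics/w7.png

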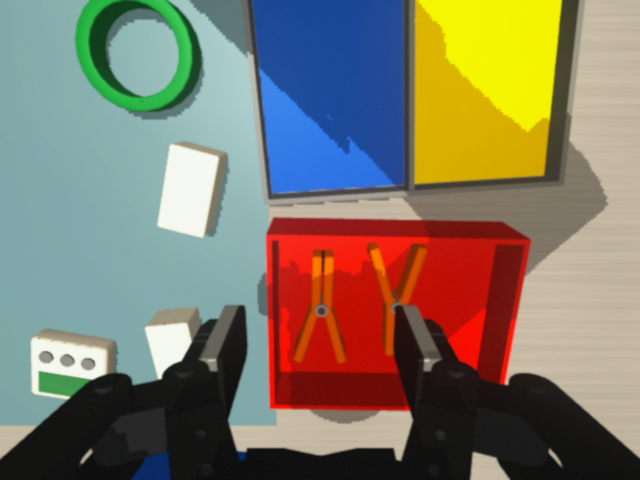

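View pics/t2.png

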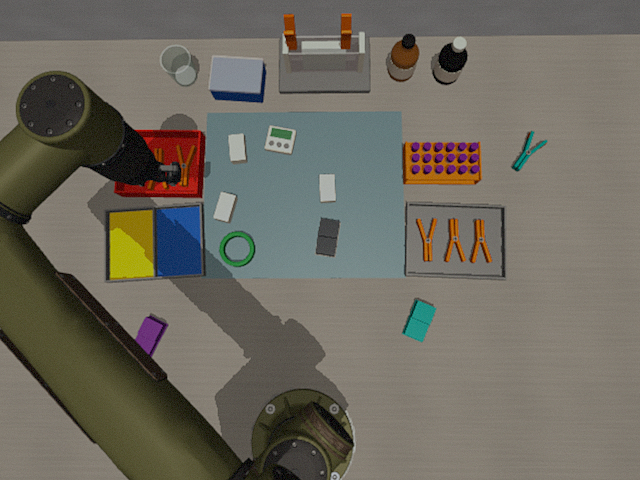

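Request:
{"method": "jog_arm", "body": {"rows": [[4.8,-9.8,-2.5,0.26,0.1],[4.8,-9.8,-2.5,0.26,0.1],[4.8,-9.8,-2.5,0.26,0.1],[4.8,-9.8,-2.5,0.26,0.1],[4.8,-9.8,-2.5,0.26,0.1],[4.8,-9.8,-2.5,0.26,0.1],[4.8,-9.8,-2.5,0.26,0.1],[4.8,-9.8,-2.5,0.26,0.1],[4.8,-9.8,-2.5,0.26,0.1],[4.8,-9.8,-2.5,0.26,0.1]]}}

```text
t: 36.63
position: [0.5118, 0.1803, 0.1604]
tcp_rot: [2.315, 1.571, 2.055]
ft_force: [-0.3, -0.8, 0.4]
width: 0.0473
```

```bash
python3 - <<'E'
from h import *
s=snap('wrist','w8.png'); 
x,y,a=wblock(s,[.517,.181])
plan(x,y,.028,a+np.pi/2)
h=cv2.cvtColor(s['color'],cv2.COLOR_BGR2HSV); m=cv2.inRange(h,(0,0,175),(180,60,255))
cv2.imwrite('pics/m8.png',np.hstack([cv2.resize(s['color'],(400,300)),cv2.cvtColor(cv2.resize(m,(400,300)),cv2.COLOR_GRAY2BGR)]))
E
```

```text
z 0.024 c 466.6 116.5 size 290.1 174.5 ang 0.805
z 0.032 c 465.7 119.1 size 281.3 169.2 ang 0.805
t 36.68 at [0.5118 0.1802 0.1603] psi 1.311 q6 -2.54 w 0.0466 ->  [13.23 -7.09 -2.88] -1.065 endpsi 2.376
```

View pics/m8.png

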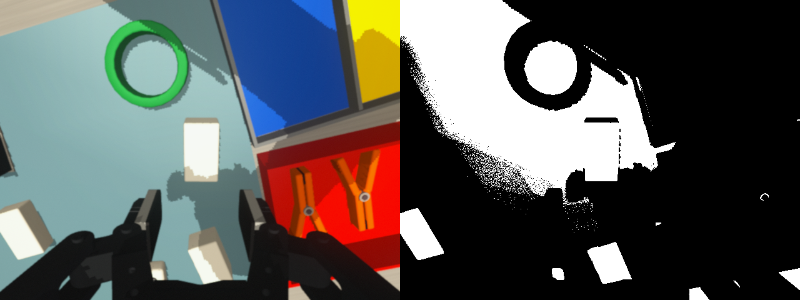

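```bash
python3 - <<'E'
from h import *
c=cv2.imread('pics/w8.png')
for v in range(180,300,6): print(v,c[v,320],end=' ')
print()
for u in range(280,366,5): print(u,c[240,u],end=' ')
E
```

```text
180 [193 195 158] 186 [190 193 158] 192 [131 153 160] 198 [232 245 244] 204 [245 249 246] 210 [245 249 246] 216 [245 249 246] 222 [244 249 246] 228 [244 249 246] 234 [243 249 246] 240 [243 249 246] 246 [243 249 247] 252 [243 249 246] 258 [242 249 246] 264 [242 249 246] 270 [242 249 246] 276 [241 249 246] 282 [181 207 214] 288 [170 196 207] 294 [115 117  93] 
280 [184 185 149] 285 [186 186 150] 290 [186 187 150] 295 [226 241 241] 300 [243 249 246] 305 [243 249 246] 310 [244 249 246] 315 [243 249 246] 320 [243 249 246] 325 [243 249 246] 330 [243 249 246] 335 [243 249 246] 340 [243 249 246] 345 [243 249 246] 350 [139 153 144] 355 [184 186 149] 360 [182 185 146] 365 [182 183 146]
```

```bash
sed -i "s/h=cv2.cvtColor(s\['color'\],cv2.COLOR_BGR2HSV); m=cv2.inRange(h,(0,0,175),(180,60,255)); best=None/m=cv2.inRange(s['color'],(140,165,178),(255,255,255)); best=None/" h.py; python3 - <<'E'
from h import *
s=snap('wrist'); 
for n in ([.517,.181],[.561,-.058],[.66,.155]): x,y,a=wblock(s,n)
x,y,a=wblock(s,[.517,.181])
plan(x,y,.028,a+np.pi/2)
E
```

```text
z 0.024 c 519.9 179.1 size 65.1 37.3 ang -0.262
z 0.032 c 517.3 179.8 size 63.1 36.2 ang -0.262
z 0.024 c 563.4 -57.1 size 64.7 36.8 ang 0.048
z 0.032 c 559.6 -49.2 size 62.8 35.7 ang 0.048
z 0.024 c 663.0 152.4 size 60.9 36.5 ang 0.106
z 0.032 c 656.1 153.9 size 59.1 35.4 ang 0.106
z 0.024 c 519.9 179.1 size 65.1 37.3 ang -0.262
z 0.032 c 517.3 179.8 size 63.1 36.2 ang -0.262
t 36.73 at [0.5118 0.1802 0.1603] psi 1.311 q6 -2.54 w 0.047 ->  [13.23  0.1   0.55] 0.002 endpsi 1.309
```

```bash
cat > tri.py <<'E'
from h import *
def cents(s):
    m=cv2.inRange(s['color'],(140,165,178),(255,255,255)); out=[]
    for c in blobs(m,60):
        (cx,cy),(w,h),_=cv2.minAreaRect(c); 
        out.append((np.array([cx,cy]),cv2.contourArea(c)))
    return out
T=snap('top');S=snap('side','s2.png');W=snap('wrist')
for n,a,b in (('top-side',T,S),('top-wrist',T,W)):
    for u,A in cents(a):
        p=onplane(a,u,.028)[0]
        if not(.45<p[0]<.75 and abs(p[1])<.22): continue
        for v,B in cents(b):
            o1,d1=ray(a,u);o2,d2=ray(b,v);d1,d2=d1[0],d2[0]
            t=np.linalg.lstsq(np.c_[d1,-d2],o2-o1,rcond=None)[0]; q1,q2=o1+t[0]*d1,o2+t[1]*d2
            if np.linalg.norm(q1-q2)<.006 and -.01<q1[2]<.06: print(n,u.round(),A,v.round(),B,((q1+q2)/2*1000).round(1),'gap',round(1000*np.linalg.norm(q1-q2),1))
E
python3 tri.py
```

```text
top-wrist [238. 146.] 118.0 [335. 423.] 2744.0 [660.5 152.2  26.1] gap 1.0
```

```bash
sed -i "s/m=cv2.inRange(s\['color'\].*; out=\[\]/m=cv2.inRange(cv2.medianBlur(s['color'],3),s['th'],(255,255,255)); out=[]/; s/^for n,a,b/T['th']=(150,)*3;S['th']=(150,)*3;W['th']=(140,165,178)\nfor n,a,b/" tri.py; python3 tri.py; python3 -c "
import cv2,numpy as np
c=cv2.imread('pics/s2.png')
for p in [(377,168),(361,230),(340,172)]: print(p,c[p[1]-8:p[1]+10:3,p[0]].tolist())
cv2.imwrite('pics/s2c.png',cv2.resize(c[120:300,260:460],None,fx=3,fy=3,interpolation=2))"
```

```text
top-side [328. 187.] 360.5 [360. 226.] 168.5 [560.4 -57.6  26.7] gap 1.1
top-wrist [328. 187.] 360.5 [ 29. 376.] 3355.0 [562.8 -57.3  23.9] gap 2.3
top-wrist [240. 146.] 153.0 [336. 423.] 2744.0 [665.9 149.8  18.4] gap 3.7
(377, 168) [[94, 104, 109], [112, 124, 129], [153, 168, 165], [84, 93, 98], [65, 74, 79], [67, 75, 80]]
(361, 230) [[149, 163, 160], [153, 168, 164], [152, 168, 164], [146, 161, 160], [69, 77, 83], [66, 73, 78]]
(340, 172) [[62, 61, 49], [62, 60, 50], [62, 60, 49], [62, 60, 50], [61, 60, 48], [62, 60, 48]]
```

View pics/s2c.png

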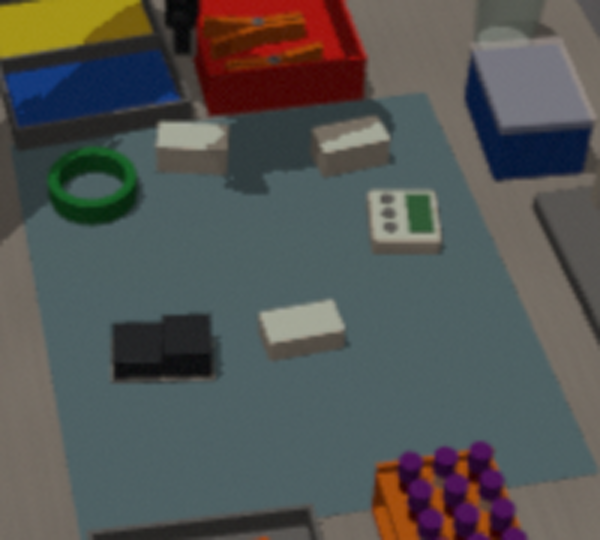

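```bash
python3 - <<'E'
import tri
from h import *
T,W=dict(tri.T),tri.W
T['color']=cv2.imread('pics/t2.png')
for u,A in tri.cents(T):
    p=onplane(T,u,.028)[0]
    if not(.45<p[0]<.75 and abs(p[1])<.22): continue
    for v,B in tri.cents(W):
        o1,d1=ray(T,u);o2,d2=ray(W,v);d1,d2=d1[0],d2[0]
        t=np.linalg.lstsq(np.c_[d1,-d2],o2-o1,rcond=None)[0]; q1,q2=o1+t[0]*d1,o2+t[1]*d2
        if np.linalg.norm(q1-q2)<.01 and -.01<q1[2]<.06: print(u.round(),A,v.round(),B,((q1+q2)/2*1000).round(1),'gap',round(1000*np.linalg.norm(q1-q2),1))
g=cv2.imread('pics/s2.png')[...,2]
for u0 in (318,324,330,372,378,355,362,368): print(u0,g[(140 if u0<350 else 155) if u0 not in(355,362,368) else 212:,u0][:45].tolist())
E
```

```text
top-side [328. 187.] 361.0 [360. 226.] 165.5 [560.5 -57.6  26.7] gap 1.1
top-wrist [328. 187.] 361.0 [ 29. 376.] 3359.5 [562.8 -57.2  23.9] gap 2.4
top-wrist [240. 146.] 150.5 [336. 423.] 2744.5 [663.2 150.4  21.7] gap 3.6
[224. 206.] 350.0 [322. 242.] 5079.5 [516.6 180.   31.1] gap 0.1
[328. 187.] 342.0 [ 29. 376.] 3359.5 [562.8 -57.2  23.9] gap 2.4
[236. 147.] 322.5 [336. 423.] 2744.5 [656.9 154.1  31.4] gap 1.6
318 [59, 56, 46, 41, 39, 37, 32, 32, 30, 31, 25, 19, 30, 50, 63, 40, 38, 38, 38, 45, 92, 158, 164, 164, 164, 163, 164, 164, 156, 124, 93, 89, 89, 87, 88, 86, 86, 84, 77, 78, 78, 77, 77, 78, 79]
324 [67, 67, 70, 70, 70, 71, 73, 71, 71, 72, 73, 74, 72, 76, 87, 79, 65, 64, 63, 65, 91, 146, 163, 165, 164, 165, 163, 164, 163, 149, 99, 91, 89, 90, 88, 88, 88, 88, 79, 78, 77, 78, 78, 78, 78]
330 [100, 104, 101, 103, 96, 78, 71, 69, 70, 72, 72, 74, 73, 74, 75, 74, 74, 76, 82, 99, 96, 131, 161, 164, 164, 164, 164, 153, 122, 111, 84, 82, 85, 89, 89, 88, 88, 85, 79, 78, 78, 78, 79, 79, 77]
372 [50, 48, 49, 49, 51, 71, 110, 117, 118, 118, 124, 142, 162, 163, 151, 102, 84, 83, 81, 81, 8
[... 183 characters left out ...]
, 80, 80, 80, 80, 75, 78, 78, 78, 79, 79, 77, 78, 77, 77, 78, 78, 78, 78, 78, 79, 78, 78, 79, 77, 79, 78, 79]
355 [79, 77, 79, 79, 78, 76, 78, 77, 79, 84, 116, 160, 165, 164, 164, 164, 165, 164, 164, 164, 162, 145, 93, 83, 83, 81, 78, 75, 77, 78, 78, 78, 78, 77, 78, 79, 77, 79, 78, 78, 78, 79, 79, 79, 78]
362 [77, 77, 77, 78, 79, 77, 78, 80, 90, 127, 161, 165, 164, 164, 165, 164, 165, 164, 164, 155, 126, 90, 84, 81, 81, 77, 72, 78, 78, 78, 77, 77, 79, 78, 78, 78, 78, 79, 79, 78, 78, 78, 78, 76, 77]
368 [79, 78, 79, 78, 77, 78, 80, 95, 134, 162, 164, 165, 164, 167, 164, 164, 165, 163, 154, 113, 87, 83, 81, 81, 78, 75, 77, 78, 77, 78, 78, 79, 79, 78, 78, 78, 79, 78, 78, 77, 78, 78, 78, 78, 77]
```

Request:
{"method": "jog_arm", "body": {"rows": [[3,0.1,0.5,0,0.1],[6,0.1,0.5,0,0.1],[9,0.1,0.5,0,0.1],[11.5,0.1,0.5,0,0.1],[12.5,0.1,0.5,0,0.1],[13,0.1,0.5,0,0.1],[13,0.1,0.5,0,0.1],[13,0.1,0.5,0,0.1],[13,0.1,0.5,0,-1],[13,0.1,0.5,0,-1]], "force": 40}}

```text
t: 38.02
position: [0.518, 0.1802, 0.0326]
tcp_rot: [0.802, 1.567, 0.542]
ft_force: [0.0, 0.4, 4.3]
width: 0.0352
```

Request:
{"method": "jog_arm", "body": {"rows": [[0,0,0,0,-1],[0,0,0,0,-1],[0,0,0,0,-1],[-1,0,0,0,-1],[-3,0,0,0,-1],[-6,0,0,0,-1],[-8,0,0,0,-1],[-8,0,0,0,-1],[-8,0,0,0,-1],[-8,0,0,0,-1]]}}

```text
t: 38.85
position: [0.5163, 0.1794, 0.1098]
tcp_rot: [-3.09, 1.57, 2.933]
ft_force: [0.4, -0.0, -2.1]
width: 0.0355
```

```bash
python3 - <<'E'
from h import *
f=plan(.401,.282,.11,np.pi/2+.05)
E
```

```text
t 38.85 at [0.5163 0.1794 0.1098] psi 1.31 q6 -2.53 w 0.0355 ->  [ -0.     6.94 -13.78] -0.31 endpsi 1.621
```

Request:
{"method": "jog_arm", "body": {"rows": [[0,6.9,-13.8,-0.31,-1],[0,6.9,-13.8,-0.31,-1],[0,6.9,-13.8,-0.31,-1],[0,6.9,-13.8,-0.31,-1],[0,6.9,-13.8,-0.31,-1],[0,6.9,-13.8,-0.31,-1],[0,6.9,-13.8,-0.31,-1],[0,6.9,-13.8,-0.31,-1],[0,6.9,-13.8,-0.31,-1],[0,6.9,-13.8,-0.31,-1]]}}

```text
t: 39.68
position: [0.4017, 0.281, 0.11]
tcp_rot: [-2.314, 1.57, -2.266]
ft_force: [0.1, 0.4, -0.2]
width: 0.0349
```

```bash
python3 - <<'E'
from h import *
f=plan(.401,.282,.037,np.pi/2+.05)
s=snap('wrist','w9.png')
E
```

```text
t 39.68 at [0.4017 0.281  0.11  ] psi 1.619 q6 -2.55 w 0.0349 ->  [ 7.3   0.11 -0.06] -0.002 endpsi 1.621
```

View pics/w9.png

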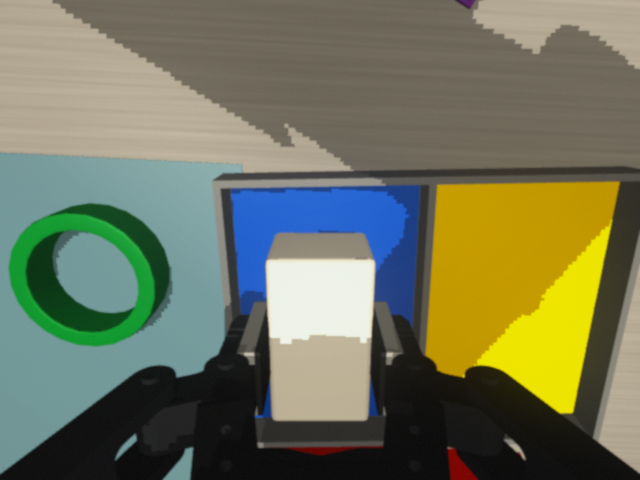

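Request:
{"method": "jog_arm", "body": {"rows": [[2.5,0.1,-0.1,0,-1],[5,0.1,-0.1,0,-1],[6.5,0.1,-0.1,0,-1],[7,0.1,-0.1,0,-1],[7.2,0.1,-0.1,0,-1],[7.3,0.1,-0.1,0,-1],[7.3,0.1,-0.1,0,-1],[7.3,0.1,-0.1,0,0.1],[7.3,0.1,-0.1,0,0.1],[7.3,0.1,-0.1,0,0.1]]}}

```text
t: 40.57
position: [0.4005, 0.2831, 0.0382]
tcp_rot: [0.901, 1.569, 0.951]
ft_force: [-0.0, 0.0, -0.0]
width: 0.0469
```

Request:
{"method": "jog_arm", "body": {"rows": [[0,0,0,0,0.1],[-1,0,0,0,0.1],[-4,0,0,0,0.1],[-8,0,0,0,0.1],[-12,0,0,0,0.1],[-12,0,0,0,0.2],[-12,0,0,0,0.2],[-12,0,0,0,0.2],[-12,0,0,0,0.2],[-12,0,0,0,0.2]]}}

```text
t: 41.4
position: [0.3998, 0.2822, 0.1562]
tcp_rot: [-2.313, 1.569, -2.263]
ft_force: [0.1, 0.0, 0.3]
width: 0.0511
```

```bash
python3 - <<'E'
from h import *
f=plan(.64,.153,.17,np.pi/2+.106)
E
```

```text
t 41.4 at [0.3998 0.2822 0.1562] psi 1.621 q6 -2.55 w 0.0511 ->  [ -1.4  -14.1   23.35] -0.056 endpsi 1.677
```

Request:
{"method": "jog_arm", "body": {"rows": [[-1.4,-14.1,23.3,-0.056,0.2],[-1.4,-14.1,23.3,-0.056,0.2],[-1.4,-14.1,23.3,-0.056,0.2],[-1.4,-14.1,23.3,-0.056,0.2],[-1.4,-14.1,23.3,-0.056,0.2],[-1.4,-14.1,23.3,-0.056,0.2],[-1.4,-14.1,23.3,-0.056,0.2],[-1.4,-14.1,23.3,-0.056,0.2],[-1.4,-14.1,23.3,-0.056,0.2],[-1.4,-14.1,23.3,-0.056,0.2]]}}

```text
t: 42.23
position: [0.6394, 0.1534, 0.1702]
tcp_rot: [-2.872, 1.569, -2.766]
ft_force: [-0.5, 0.2, 0.2]
width: 0.0513
```

```bash
python3 - <<'E'
from h import *
s=snap('wrist','w10.png'); x,y,a=wblock(s,[.658,.154])
plan(x,y,.03,a+np.pi/2)
E
```

```text
z 0.024 c 661.0 154.9 size 64.5 37.1 ang 0.107
z 0.032 c 658.1 154.6 size 62.6 36.0 ang 0.107
t 42.28 at [0.6392 0.1538 0.1707] psi 1.677 q6 -2.0 w 0.051 ->  [14.07 -0.12  1.91] -0.001 endpsi 1.678
```

Request:
{"method": "jog_arm", "body": {"rows": [[3,-0.1,1.9,0,0.2],[6,-0.1,1.9,0,0.2],[9,-0.1,1.9,0,0.2],[12,-0.1,1.9,0,0.2],[13.4,-0.1,1.9,0,0.2],[14,-0.1,1.9,0,0.2],[14,-0.1,1.9,0,0.2],[14,-0.1,1.9,0,0.2],[14,-0.1,1.9,0,-1],[14,-0.1,1.9,0,-1]]}}

```text
t: 43.12
position: [0.6602, 0.1551, 0.0344]
tcp_rot: [0.286, 1.566, 0.392]
ft_force: [0.3, 0.1, 0.3]
width: 0.0352
```

Request:
{"method": "jog_arm", "body": {"rows": [[0,0,0,0,-1],[0,0,0,0,-1],[0,0,0,0,-1],[-1,0,0,0,-1],[-3,0,0,0,-1],[-6,0,0,0,-1],[-9,0,0,0,-1],[-11,0,0,0,-1],[-11,0,0,0,-1],[-11,0,0,0,-1]]}}

```text
t: 43.95
position: [0.6594, 0.1546, 0.1436]
tcp_rot: [0.486, 1.567, 0.592]
ft_force: [-0.3, -0.6, -1.9]
width: 0.0352
```

```bash
python3 - <<'E'
from h import *
f=plan(.477,.286,.14,np.pi/2+.05)
E
```

```text
t 43.95 at [0.6594 0.1546 0.1436] psi 1.676 q6 -1.99 w 0.0352 ->  [  0.33  14.99 -16.76] 0.056 endpsi 1.621
```

Request:
{"method": "jog_arm", "body": {"rows": [[0,15,-16.7,0.056,-1],[0,15,-16.7,0.056,-1],[0,15,-16.7,0.056,-1],[0,15,-16.7,0.056,-1],[0,15,-16.7,0.056,-1],[0,15,-16.7,0.056,-1],[0,15,-16.7,0.056,-1],[0,15,-16.7,0.056,-1],[0,15,-16.7,0.056,-1],[0,15,-16.7,0.056,-1]]}}

```text
t: 44.78
position: [0.4774, 0.2851, 0.1406]
tcp_rot: [-2.415, 1.569, -2.366]
ft_force: [0.7, -0.9, -1.9]
width: 0.0351
```

```bash
python3 - <<'E'
from h import *
f=plan(.477,.286,.038,np.pi/2+.05)
s=snap('wrist'); wblock(s,[.401,.282])
E
```

```text
t 44.78 at [0.4774 0.2851 0.1406] psi 1.619 q6 -2.42 w 0.0351 ->  [10.26  0.1  -0.03] -0.001 endpsi 1.621
z 0.024 c 401.1 282.5 size 65.8 37.1 ang 0.05
z 0.032 c 401.1 282.4 size 63.6 35.9 ang 0.05
```

Request:
{"method": "jog_arm", "body": {"rows": [[3,0.1,0.1,0,-1],[6,0.1,0.1,0,-1],[8.5,0.1,0.1,0,-1],[9.7,0.1,0.1,0,-1],[10.1,0.1,0.1,0,-1],[10.3,0.1,0.1,0,-1],[10.3,0.1,0.1,0,-1],[10.3,0.1,0.1,0,0.1],[10.3,0.1,0.1,0,0.1],[10.3,0.1,0.1,0,0.1]]}}

```text
t: 45.67
position: [0.4784, 0.2875, 0.0395]
tcp_rot: [0.742, 1.569, 0.792]
ft_force: [0.3, -0.2, -0.1]
width: 0.0471
```

Request:
{"method": "jog_arm", "body": {"rows": [[0,0,0,0,0.1],[-1,0,0,0,0.1],[-4,0,0,0,0.1],[-8,0,0,0,0.1],[-12,0,0,0,0.1],[-12,0,0,0,0.2],[-12,0,0,0,0.2],[-12,0,0,0,0.2],[-12,0,0,0,0.2],[-12,0,0,0,0.2]]}}

```text
t: 46.5
position: [0.4775, 0.2866, 0.157]
tcp_rot: [-2.441, 1.569, -2.391]
ft_force: [-0.3, 0.8, -0.6]
width: 0.0512
```

```bash
python3 - <<'E'
from h import *
s=snap('wrist'); wblock(s,[.477,.285])
f=plan(.545,-.058,.16,np.pi/2)
E
```

```text
z 0.024 c 480.8 286.9 size 66.4 37.5 ang 0.051
z 0.032 c 478.3 286.7 size 64.3 36.4 ang 0.051
t 46.55 at [0.4775 0.2866 0.1571] psi 1.621 q6 -2.42 w 0.0513 ->  [ -0.25 -34.76   5.02] 0.05 endpsi 1.571
```

Request:
{"method": "jog_arm", "body": {"rows": [[0,-34.8,5,0.05,0.2],[0,-34.8,5,0.05,0.2],[0,-34.8,5,0.05,0.2],[0,-34.8,5,0.05,0.2],[0,-34.8,5,0.05,0.2],[0,-34.8,5,0.05,0.2],[0,-34.8,5,0.05,0.2],[0,-34.8,5,0.05,0.2],[0,-34.8,5,0.05,0.2],[0,-34.8,5,0.05,0.2]]}}

```text
t: 47.38
position: [0.5449, -0.0619, 0.1573]
tcp_rot: [-2.644, 1.568, -2.649]
ft_force: [0.1, 0.5, 0.3]
width: 0.0514
```

```bash
python3 - <<'E'
from h import *
s=snap('wrist','w11.png'); x,y,a=wblock(s,[.561,-.058])
plan(.563,y,.027,a+np.pi/2)
E
```

```text
z 0.024 c 559.1 -56.4 size 55.9 35.5 ang 0.047
z 0.032 c 556.2 -56.6 size 54.2 34.4 ang 0.047
t 47.43 at [ 0.5449 -0.0601  0.1573] psi 1.567 q6 -1.83 w 0.0515 ->  [13.02  0.37  1.84] -0.051 endpsi 1.618
```

Request:
{"method": "jog_arm", "body": {"rows": [[3,0.3,1.7,-0.04,0.2],[6,0.3,1.7,-0.04,0.2],[9,0.3,1.7,-0.04,0.2],[11.5,0.3,1.7,-0.04,0.2],[12.6,0.3,1.7,-0.04,0.2],[13.1,0.3,1.7,-0.04,0.2],[13.1,0.3,1.7,-0.04,0.2],[13.1,0.3,1.7,-0.04,0.2],[13.1,0.3,1.7,-0.04,-1],[13.1,0.3,1.7,-0.04,-1]]}}

```text
t: 48.27
position: [0.5635, -0.0549, 0.0297]
tcp_rot: [0.028, 1.567, 0.068]
ft_force: [0.7, 0.1, -0.6]
width: 0.0349
```

Request:
{"method": "jog_arm", "body": {"rows": [[0,0,0,0,-1],[0,0,0,0,-1],[0,0,0,0,-1],[-1,0,0,0,-1],[-3,0,0,0,-1],[-6,0,0,0,-1],[-9,0,0,0,-1],[-12,0,0,0,-1],[-12,0,0,0,-1],[-12,0,0,0,-1]]}}

```text
t: 49.1
position: [0.5631, -0.055, 0.1501]
tcp_rot: [0.22, 1.566, 0.259]
ft_force: [-0.2, 0.3, -1.8]
width: 0.0348
```

```bash
python3 - <<'E'
from h import *
f=plan(.475,.17,.15,np.pi/2+.05)
f=plan(.434,.392,.13,np.pi/2+.05,f)
E
```

```text
t 49.1 at [ 0.5631 -0.055   0.1501] psi 1.61 q6 -1.79 w 0.0348 ->  [-0.   22.83 -7.91] -0.01 endpsi 1.621
t 49.1 at [0.475 0.17  0.15 ] psi 1.621 q6 -1.79 w 0.0348 ->  [ 2.   22.38 -2.99] -0.0 endpsi 1.621
```

Request:
{"method": "jog_arm", "body": {"rows": [[0,22.8,-7.9,-0.01,-1],[0,22.8,-7.9,-0.01,-1],[0,22.8,-7.9,-0.01,-1],[0,22.8,-7.9,-0.01,-1],[0,22.8,-7.9,-0.01,-1],[0,22.8,-7.9,-0.01,-1],[0,22.8,-7.9,-0.01,-1],[0,22.8,-7.9,-0.01,-1],[0,22.8,-7.9,-0.01,-1],[0,22.8,-7.9,-0.01,-1]]}}

```text
t: 49.93
position: [0.4742, 0.1686, 0.1467]
tcp_rot: [-2.617, 1.57, -2.568]
ft_force: [-0.1, 0.4, -0.6]
width: 0.035
```

Request:
{"method": "jog_arm", "body": {"rows": [[0,22.4,-3,0,-1],[0,22.4,-3,0,-1],[0,22.4,-3,0,-1],[0,22.4,-3,0,-1],[0,22.4,-3,0,-1],[0,22.4,-3,0,-1],[2,22.4,-3,0,-1],[2,22.4,-3,0,-1],[2,22.4,-3,0,-1],[2,22.4,-3,0,-1]]}}

```text
t: 50.77
position: [0.434, 0.3906, 0.1278]
tcp_rot: [-0.876, 1.57, -0.828]
ft_force: [-0.3, 1.4, -1.0]
width: 0.0347
```

```bash
python3 - <<'E'
from h import *
f=plan(.434,.392,.035,np.pi/2+.05)
s=snap('wrist','w12.png')
E
```

```text
t 50.77 at [0.434  0.3906 0.1278] psi 1.619 q6 -2.6 w 0.0347 ->  [9.28 0.14 0.01] -0.002 endpsi 1.621
```

View pics/w12.png

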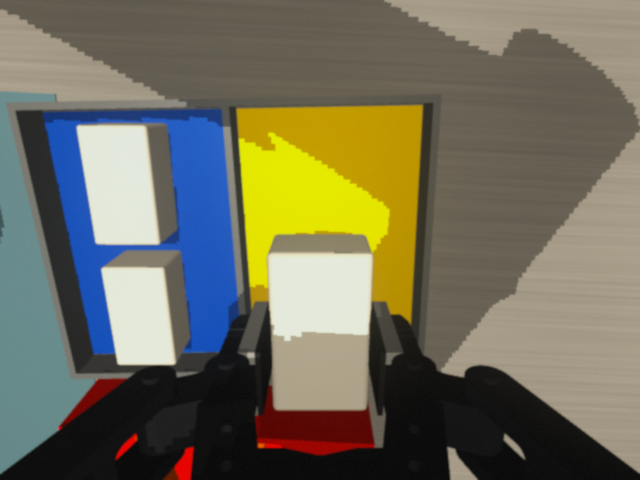

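Request:
{"method": "jog_arm", "body": {"rows": [[3,0.2,0,0,-1],[6,0.2,0,0,-1],[8,0.2,0,0,-1],[8.8,0.2,0,0,-1],[9.2,0.2,0,0,-1],[9.3,0.2,0,0,-1],[9.3,0.2,0,0,-1],[9.3,0.2,0,0,0.1],[9.3,0.2,0,0,0.1],[9.3,0.2,0,0,0.1]]}}

```text
t: 51.65
position: [0.4334, 0.3944, 0.0357]
tcp_rot: [0.924, 1.569, 0.974]
ft_force: [0.4, 0.2, 0.4]
width: 0.0467
```

Request:
{"method": "jog_arm", "body": {"rows": [[0,0,0,0,0.1],[-1,0,0,0,0.1],[-4,0,0,0,0.1],[-8,0,0,0,0.1],[-12,0,0,0,0.1],[-15,0,0,0,0.1],[-15,0,0,0,0.1],[-15,0,0,0,0.1],[-15,0,0,0,0.1],[-15,0,0,0,0.1]]}}

```text
t: 52.48
position: [0.4325, 0.3933, 0.183]
tcp_rot: [-2.379, 1.568, -2.329]
ft_force: [0.1, -0.5, -0.5]
width: 0.0473
```

Request:
{"method": "jog_arm", "body": {"rows": [[0,-33,-4,0,0.1],[0,-33,-4,0,0.1],[0,-33,-4,0,0.1],[0,-33,-4,0,0.1],[0,-33,-4,0,0.1],[0,-33,-4,0,0.1],[0,-33,-4,0,0.1],[0,-33,-4,0,0.1],[0,-33,-4,0,0.1],[0,-33,-4,0,0.1]]}}

```text
t: 53.32
position: [0.4091, 0.0604, 0.1836]
tcp_rot: [-2.748, 1.57, -2.702]
ft_force: [0.6, -0.2, -0.7]
width: 0.047
```

```bash
python3 - <<'E'
from h import *
o=status.observe();print(o['position'],o['t'],o['ft_force'])
t=snap('top','t3.png'); show(t); s=snap('side')
cv2.imwrite('pics/fin.png',np.vstack([t['color'][100:300,90:520],s['color'][60:400,180:610]]))
E
```

```text
[0.40906678 0.06035757 0.18362416] 53.3167 [ 0.58941457 -0.22806206 -0.659441  ]
clip (482, 241) hinge [ 0.437 -0.403] ang 0.0 L 0.095 w+- 0.017 0.043
clip (456, 240) hinge [ 0.439 -0.345] ang 0.01 L 0.096 w+- 0.043 0.016
clip (427, 240) hinge [ 0.438 -0.283] ang 3.14 L 0.094 w+- 0.016 0.043
clip (443, 163) hinge [ 0.618 -0.367] ang -1.58 L 0.176 w+- 0.098 0.091
clip (157, 162) hinge [0.609 0.394] ang 1.7 L 0.196 w+- 0.099 0.15
clip (346, 24) hinge [ 0.991 -0.105] ang 3.13 L 0.05 w+- 0.024 0.024
clip (289, 24) hinge [0.951 0.034] ang 0.04 L 0.053 w+- 0.022 0.024
white [129 239] c 438 394 size 49 32 long ang 0.06
white [280 136] c 677 54 size 61 56 long ang 1.37
white [320  44] c 913 -42 size 89 18 long ang 1.56
dark [327 237] c 446 -56 size 83 43 long ang -0.17
dark [476 222] c 437 -349 size 213 157 long ang 1.52
dark [181 320] c 203 245 size 700 584 long ang 0.27
dark [227 209] c 511 172 size 150 150 long ang 1.56
dark [243  91] c 795 137 size 144 81 long ang -1.06
dark [452  57] c 875 -356 size 69 65 long ang -0.48
dark [407  41] c 918 -253 size 39 34 long ang -0.03
red [160 168] c 615 331 size 191 158 long ang 1.55
red [404  54] c 873 -243 size 59 48 long ang 1.56
yellow [127 231] c 452 401 size 123 99 long ang 0.06
blue [419 321] c 256 -263 size 84 47 long ang -0.47
blue [169 214] c 507 316 size 97 47 long ang -0.93
```

View pics/fin.png

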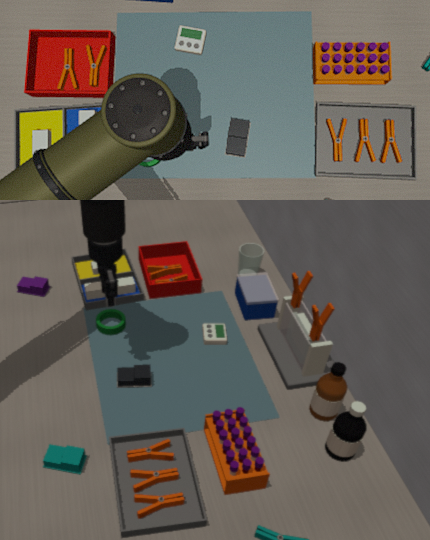

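```bash
python3 -c "
from bench import job; print(job.finish_job())"
```

```text
the job is handed in; nothing more can be done
None
```

I sorted all five clamps and the three filler blocks that were present, and handed the job in at about 53 s. No verdict came back.

**Clamps:** I felt each one with a 20 N squeeze close to the hinge. Three held at 27.3–27.6 mm, so they are stiff and lie side by side in the undivided grey tray. Two closed to 19.4 and 20.2 mm, so they are weak and are in the red bin.

**Blocks:** I got the heights from two-view triangulation.

| Block | Measured height | Placed in |
|---|---|---|
| First | 31.1 mm | blue bay |
| Second | 31.4 mm | blue bay |
| Third | 24–27 mm | yellow bay |

- **Weakest evidence:** Apparent size in the wrist camera could not separate high from low on its own. For the second block, two triangulations from partly shadowed views gave 18–26 mm; I relied on the clear view. I did not check heights by touching the blocks or against the gauge. For the first and third, the visible side faces agreed with the heights.
- **During the run:** The first block was knocked about 3 cm aside, and I located it again before picking it up.

**Last checks:** The final pictures show the pad cleared of clamps and blocks and the bystanders where they were. All three stiff clamps lie flat in the tray and both weak ones are in the bin. The arm hid part of the block tray in the last top picture, but earlier wrist views showed both high blocks flat in the blue bay. The low block was visible in the yellow bay.

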